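Put the ring binder back on the shelf and close up the row

ROBOT

A 6-joint arm with a two-finger parallel gripper is mounted at the origin on the work surface. World frame = base frame: x ahead of the robot, y to its left, z up, the work surface at z = 0. Lengths are in m, angles in rad, forces in N, time in s.
With the tool pointing down it reaches from about 0.3 to 0.75 m from the base axis. Payload 8.5 kg.
Tool frame: the origin (TCP) lies midway between the tips of the shut fingers; the grasp point (between the pads) lies 19 mm behind it (r.hold_point_z is the distance from the TCP to the grasp point, in m); z points along the fingers, y is the direction in which the jaws open and shut (so a half turn about z gives the same grasp; the last joint's range is limited). The gripper opens to 88 mm and grips with 3 to 60 N. Pads are 18 mm wide; open, the fingers measure 123 mm over their backs; the gripper's body (75 mm by 187 mm) begins 45 mm behind the grasp point.
Start: joints at [-1.325, 0.381, 1.297, -0, 1.464, -0.215], TCP at [0.245, -0.493, 0.213] pointing down, gripper open.
Joint ranges: [-3.11, 3.11], [-0.89, 2.33], [0.22, 2.48], [-1.42, 4.56], [0.17, 2.85], [-2.88, 2.88]. Speed limits (rad/s): [2.39, 2.39, 3.14, 3.14, 3.14, 3.14].

INTERFACE

Orientations are given as a unit quaternion [w, x, y, z].
In Python, from rig import r gives the robot as it stands.
- The arm moves only by the tool arm_command, never from a script. Its argument "deltas" is one flat list of numbers, 7 for each row, row after row: the shift along the tool's x, y, z in m, then the turn, a rotation vector about the tool's x, y, z in rad, then the opening, from 0 (shut) to 1 (fully open). In form: [dx, dy, dz, rx, ry, rz, gripper, dx, dy, dz, rx, ry, rz, gripper, ...]. A call has 1 to 5 rows; each row shifts and turns the commanded pose from where the row before left it, along the tool's axes as they then stand; what a row does not reach is not made up. A row lasts 1/10 s, in which the tool goes at most 50 mm and 8.59 degrees, less where a joint would pass 70% of its speed; a pose out of reach is approached as far as the arm can. A call is refused whole if a number of a shift passes 0.05 or a number of a turn 0.15, either way. A call with a gripper value outside its range is refused whole. The fingers move at their own pace and stop on an object; "grip_force" is the grip in N (left out, the last holds). Time passes only in rows, so rows that do not move let the fingers close. It gives the time, the measured TCP pose, the force and the opening at its end, in the units of the state.
- r.observe(): the state, without advancing time (a new reading comes with each control period).
- r.read_camera(name): name is "scene" or "top" or "wrist"; returns the picture (400x640x3 uint8, red, green, blue); there is no depth.
- r.calibration(name): a dict with "fx", "fy", "cx", "cy" (pixels), "dist" ([k1, k2, p1, p2, k3] as OpenCV has them; the pictures are not rectified), "T" (4x4, takes a point from camera to world coordinates). Camera axes: x right, y up, looking along -z (the intrinsics and any distortion apply to the point x, -y, -z); pixel columns grow to the right and rows downward; lengths in m; the calibration is good to about 2 mm. A picture is of the moment at which its call begins: read the wrist's pose just before it. calibration takes no time and is no camera call; for the wrist camera it gives the pose at the moment of the call.
- r.hand_in(): hands the job in, once; it reports no verdict.
The state is a dict: "time": time; "joint_positions": joint angles; "joint_vel": joint speeds; "tau": joint torques, N m; "eef_pos": TCP position; "orientation": TCP orientation; "wrist_force": force on the tool from outside, world axes, zero at the start; "torque": the same for the moment, N m; "grip_width": opening from 0.0 (shut) to 1.0 (fully open).
Only numpy, scipy, OpenCV 4.12 (cv2) and the standard library are available. Lean on these libraries where they do the work, as an engineer would, in place of code of your own. Each camera call takes 0.05 s, during which the arm holds its last target. There are 200 camera calls.

TASK

The ring binder standing on the desk belongs on the desk-top shelf: stand it upright on the lower board at the open end of the row of binders, label spine facing out and in line with the others. Then slide the hanging steel book support along its channel until it has closed the new binder up snugly against the row. Leave the row standing, and do not knock over or shove the other things on the desk.

Things in the scene. Friction and masses are not known exactly. Their poses are not given: they have to be found in the camera images.
- shelf_unit: Fixed grey steel desk-top shelf, front and back open: 220 deep (x) x 660 wide (y) x 350 high, cartons on top to 420. Origin: centre of underside, on the desk. Own axes: x from front (robot's side) to back, y left, z up. End panels' inner faces y = +310, -310. A row of 4 loose binders, 50, 40, 50, 40 thick, stands against the left end panel (y 310 to 128), spines at x = -80.
- lower_edge (a point): Middle of the front edge of the shelf's lower board, on its top face, where binders stand: 30 above the desk, at the unit's x = -110, y = 0. The board's top is flat to x = +106, where a stop lip 12 high begins.
- upper_edge (a point): Middle of the lower front edge of the shelf's top board (20 thick): 330 above the desk, at the unit's x = -80, so 30 behind lower_edge, straight above the line of the row's spines. The board covers all behind it; a channel 12 deep hangs under it from the unit's x = -45 to +5. The end panels' front edges are at x = -80 too.
- binder: The ring binder to be shelved, standing alone on the desk: black, rigid, 170 deep (x) x 40 thick (y) x 215 high, 0.28 to 0.52 kg. Origin: centre of underside; z up, x from the spine (at x = -85, white blank label, eyelet; starts facing the robot's side, its x within 20 degrees of world x) to the open edge (x = +85). Covers at y = +20 and -20.
- row_last: The right-hand, last binder of the row on the shelf, next to the free space: loose, grey, same size, shape and frame as the binder on the desk (origin centre of underside, spine x = -85, covers y = +20 and -20). Stands on the lower board, parallel to the unit, spine 30 behind the board's front edge.
- bookend_front (a point): On the hanging book support, a dark steel plate 4 thick, parallel to the binders, 65 to 220 above the desk: half way up its front edge (142 above the desk), on the face towards the row, at the unit's x = -95, so 15 in front of spines and top board. It runs 150 back from here, hung by a strip 65 to 105 back. On its far (-y) side the front 12 are hemmed to a bar 16 thick in all. Axes: unit's.
- bookend (a joint): Slide of the book support in its channel, m; grows to the left (unit's +y), towards the row. 0 = its face at the unit's y = -160 mm; range -0.10 to 0.28; starts at 0.06 to 0.15. Takes about 2.5 N to slide, 1 to 2 N more when it pushes the binder along; stays where left.
- pen_cup: Bystander: dark steel pen cup with three pens, 80 across, 100 high (pens to 155), on the desk. Origin: centre of its underside.
- stapler: Bystander: desk stapler, 140 x 36 x 60 high, on the desk to the right. Origin: centre of its underside.
- tape_dispenser: Bystander: black desk tape dispenser, 150 x 55 x 82 high, on the desk to the left. Origin: centre of its underside.
- row2_spine (a point): Middle of the spine of the third binder of the row, counted from the left end panel, 150 above its foot (50 thick, loose, otherwise like row_last).
- row1_spine (a point): Middle of the spine of the second binder of the row, counted from the left end panel, 150 above its foot (40 thick, loose, otherwise like row_last).
- row0_spine (a point): Middle of the spine of the first binder of the row, counted from the left end panel, 150 above its foot (50 thick, loose, otherwise like row_last).

How it is judged:
By the outcome, as a careful person would: the job done as asked, in the order asked, and still so for the second after the job is handed in, with the robot touching nothing.
It also fails if it takes over 59 s, if anything falls off the work surface, if the arm or the gripper's body presses on something with over 40 N, if the wrist force passes 120 N, or if a joint passes its speed limit or range.

## Working session

There is one attempt and no reset: what is moved stays moved. The work goes in short steps, Python scripts to look and compute and a tool call to move; the robot and the scene stay as the last step left them, time stands still between calls to the robot, and variables do not carry over. Pictures are saved under pics/ and viewed, about 8 in all and at most 12, crops included, and the job is handed in when it is done.

Besides the shell and the picture viewer there is one more tool, called after ">>>" as a command line: name --argument value ..., lists and objects as JSON in quotes. arm_command: Moves the arm, as the interface text tells. Its arguments: {"type":"object","properties":{"deltas":{"type":"array","items":{"type":"number"}},"grip_force":{"type":"number"}},"required":["deltas"]}

```bash
mkdir -p pics; ls; python3 - <<'E'
from rig import r
import cv2,numpy as np
o=r.observe(); print(o)
for n in("scene","top"):
    im=r.read_camera(n); cv2.imwrite(f"pics/{n}0.png",im[:,:,::-1])
    c=r.calibration(n); print(n,c["fx"],c["fy"],c["cx"],c["cy"],c["dist"],np.round(c["T"],4).tolist())
print(r.hold_point_z)
E
```

```text
pics
{'time': 0.0, 'joint_positions': array([-1.32531553e+00,  3.81180710e-01,  1.29826549e+00, -3.16071470e-05,
        1.46359485e+00, -2.15277335e-01]), 'joint_vel': array([-0.00017162, -0.00048456,  0.00044724, -0.00124945,  0.00188794,
        0.00034118]), 'tau': array([-7.51030693e-04, -4.37934065e+01, -2.24559098e+01,  7.13450136e-02,
        3.52749915e-02, -1.15601042e-04]), 'eef_pos': array([ 0.24446569, -0.49232193,  0.21234441]), 'orientation': array([-7.23881706e-04,  9.73579262e-01,  2.28348189e-01, -2.66461130e-05]), 'wrist_force': array([-0.09672871,  1.22622177,  0.2393335 ]), 'torque': array([-0.00986203,  0.0218917 , -0.0139101 ]), 'grip_width': 0.9977090358931016}
scene 384.8514214638066 384.8514214638066 321.50454729513154 200.35296735838932 [0.02195154 0.         0.         0.         0.        ] [[0.6158, 0.6426, -0.4559, -0.076], [-0.7878, 0.5124, -0.3418, -0.4519], [0.0139, 0.5697, 0.8218, 1.3663], [0.0, 0.0, 0.0, 1.0]]
top 429.50167043196785 429.50167043196785 324.141435151414 205.05954584213427 [0.01625399 0.         0.         0.         0.        ] [[0.0012, 0.9854, -0.17, 0.2719], [-1.0, 0.0016, 0.0019, 0.0353], [0.0022, 0.17, 0.9854, 1.7688], [0.0, 0.0, 0.0, 1.0]]
0.0187
```

View pics/scene0.png

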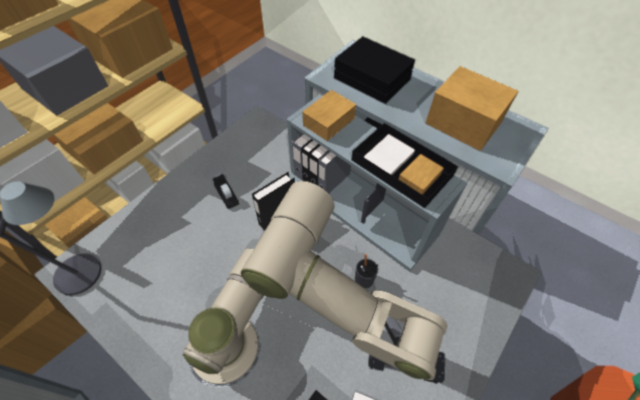

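View pics/top0.png

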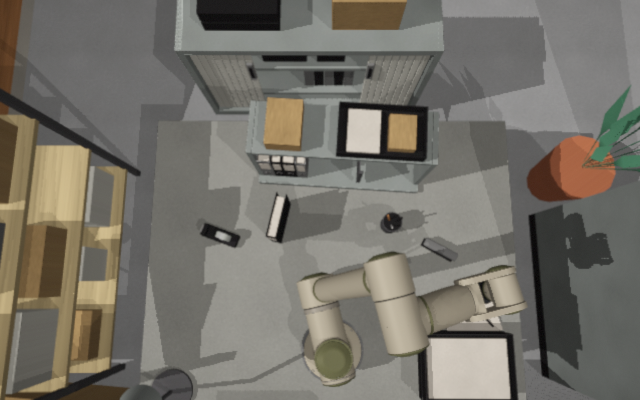

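The scene view shows the binder near (272,198), the row at about (312,160), the book support at (372,203) and the cup at (366,268). In the top view the binder is at (278,218), the shelf front board runs from (258,183) to (418,190), the book support is at (360,172), the cup at (391,222), the stapler at (437,249) and the tape dispenser at (220,235).

```bash
cat > h.py <<'E'
from rig import r
import cv2,numpy as np
def ray(n,uv,c=None):
    c=c or r.calibration(n); K=np.array([[c["fx"],0,c["cx"]],[0,c["fy"],c["cy"]],[0,0,1]])
    p=cv2.undistortPoints(np.array(uv,float).reshape(-1,1,2),K,np.array(c["dist"])).reshape(-1,2)
    T=np.array(c["T"]); d=np.c_[p[:,0],-p[:,1],-np.ones(len(p))]@T[:3,:3].T
    return T[:3,3],d
def on(n,uv,z=None,x=None,c=None):
    o,d=ray(n,uv,c); t=((z-o[2])/d[:,2]) if z is not None else ((x-o[0])/d[:,0])
    return o+d*t[:,None]
def proj(n,P,c=None):
    c=c or r.calibration(n); T=np.array(c["T"]); q=(np.array(P,float).reshape(-1,3)-T[:3,3])@T[:3,:3]
    K=np.array([[c["fx"],0,c["cx"]],[0,c["fy"],c["cy"]],[0,0,1]])
    return cv2.projectPoints(q*[1,-1,-1],np.zeros(3),np.zeros(3),K,np.array(c["dist"]))[0].reshape(-1,2)
E
python3 - <<'E'
from h import *
im=cv2.imread("pics/top0.png"); 
cr=im[95:270,190:455]; cv2.imwrite("pics/topc.png",cv2.resize(cr,None,fx=3,fy=3,interpolation=cv2.INTER_CUBIC))
np.set_printoptions(precision=3,suppress=True)
print(on("top",[[258,183],[418,190]],z=.03), on("top",[[278,218]],z=.215), on("top",[[391,222],[437,249],[220,235]],z=.08))
E
```

```text
[[ 0.664  0.306  0.03 ]
 [ 0.636 -0.356  0.03 ]] [[0.492 0.201 0.215]] [[ 0.496 -0.233  0.08 ]
 [ 0.389 -0.41   0.08 ]
 [ 0.443  0.442  0.08 ]]
```

View pics/topc.png

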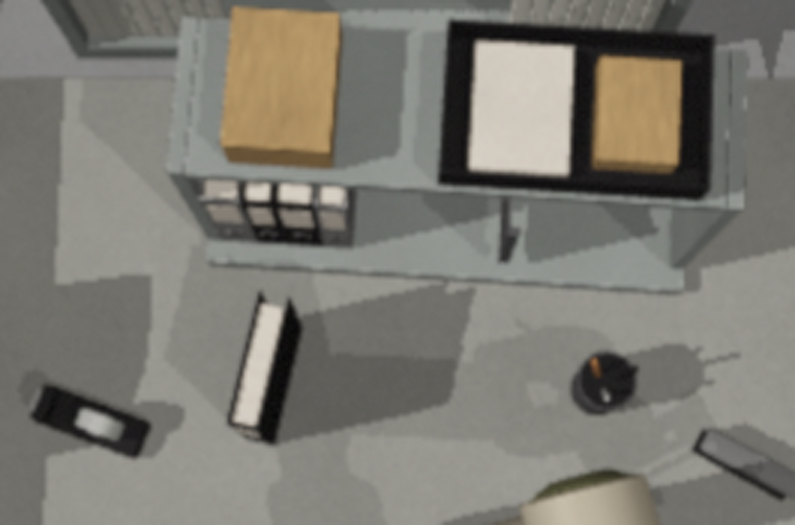

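The enlarged crop shows the board front edge from (208,261) to (683,287) in crop pixels. The binder's top runs from (275,300) to (247,428), and the book support's front is at about (508,262).

```bash
python3 - <<'E'
from h import *
np.set_printoptions(precision=4,suppress=True)
f=lambda a:[[190+(u-1)/3,95+(v-1)/3] for u,v in a]
E=on("top",f([(208,261),(683,287)]),z=.03); print("edge",E)
d=E[0]-E[1]; yaw=np.arctan2(-d[0],d[1]); O=E.mean(0); print("yaw",yaw,"mid",O)
B=on("top",f([(260,295),(289,299),(231,430),(262,432)]),z=.215); print("binder",B)
a=B[0]-B[2]; print(np.arctan2(a[1],a[0]), np.linalg.norm(a))
x=np.array([np.cos(yaw),np.sin(yaw),0]);y=np.array([-x[1],x[0],0])
def U(P): q=np.atleast_2d(P)-O; return np.c_[q@x,q@y]
print("bookend front-bottom unit",U(on("top",f([(500,262),(512,262)]),z=.065)))
print("top front edge of bookend .22",U(on("top",f([(504,198),]),z=.22)))
print("upper_edge check L,R",U(on("top",f([(168,172),(742,207)]),z=.35)))
print("row last right",U(on("top",f([(350,186),(352,245)]),z=.245)), U(on("top",f([(352,245)]),z=.03)))
print(dir(r))
E
```

```text
edge [[ 0.6698  0.302   0.03  ]
 [ 0.6342 -0.353   0.03  ]]
yaw -0.054265622172999545 mid [ 0.652  -0.0255  0.03  ]
binder [[0.5848 0.2086 0.215 ]
 [0.5798 0.1729 0.215 ]
 [0.4186 0.2403 0.215 ]
 [0.4162 0.2028 0.215 ]]
-0.18796878466608602 0.16918738954863557
bookend front-bottom unit [[ 0.0131 -0.0726]
 [ 0.014  -0.0888]]
top front edge of bookend .22 [[ 0.0587 -0.0638]]
upper_edge check L,R [[ 0.0306  0.3289]
 [ 0.026  -0.3253]]
row last right [[ 0.0561  0.1267]
 [-0.0177  0.1196]] [[0.0338 0.1308]]
['PlanningError', '__class__', '__delattr__', '__dict__', '__dir__', '__doc__', '__eq__', '__format__', '__ge__', '__getattribute__', '__getstate__', '__gt__', '__hash__', '__init__', '__init_subclass__', '__le__', '__lt__', '__module__', '__ne__', '__new__', '__reduce__', '__reduce_ex__', '__repr__', '__setattr__', '__sizeof__', '__str__', '__subclasshook__', '__weakref__', 'calibration', 'hand_in', 'hold_point_z', 'observe', 'read_camera']
```

>>> arm_command --deltas '[0,0,-0.024,0,0,0.13,1,0,0,-0.024,0,0,0.13,1,0,0,-0.024,0,0,0.13,1,0,0,-0.024,0,0,0.13,1,0,0,-0.02,0,0,0.13,1]'

```text
time: 0.6
eef_pos: [0.2446, -0.4925, 0.33]
orientation: [0.0, 0.995, -0.097, 0.0]
wrist_force: [-0.4, 0.1, -0.3]
grip_width: 0.999
```

>>> arm_command --deltas '[0.012,-0.045,0,0,0,0,1,0.012,-0.045,0,0,0,0,1,0.012,-0.045,0,0,0,0,1,0.012,-0.045,0,0,0,0,1,0.012,-0.045,0,0,0,0,1]'

```text
time: 1.1
eef_pos: [0.3461, -0.2811, 0.3287]
orientation: [-0.0, 0.996, -0.095, -0.0]
wrist_force: [1.1, -0.3, -0.9]
grip_width: 1.001
```

>>> arm_command --deltas '[0.012,-0.045,0,0,0,0,1,0.006,-0.045,0,0,0,0,1,0,-0.045,0,0,0,0,1,-0.006,-0.045,0,0,0,0,1,-0.012,-0.045,0,0,0,0,1]'

```text
time: 1.6
eef_pos: [0.388, -0.0602, 0.3286]
orientation: [-0.0, 0.996, -0.094, -0.0]
wrist_force: [1.3, 0.7, 1.1]
grip_width: 0.999
```

>>> arm_command --deltas '[-0.012,-0.045,0,0,0,0,1,-0.012,-0.045,0,0,0,0,1,-0.012,-0.045,0,0,0,0,1,-0.012,-0.045,0,0,0,0,1,-0.012,-0.045,0,0,0,0,1]'

```text
time: 2.1
eef_pos: [0.3707, 0.1722, 0.3289]
orientation: [0.0, 0.996, -0.094, -0.0]
wrist_force: [0.9, -0.4, 0.5]
grip_width: 0.997
```

>>> arm_command --deltas '[0,-0.01,0,0,0.137,0,1,0,-0.01,0,0,0.137,0,1,0,-0.01,0,0,0.137,0,1,0,-0.01,0,0,0.137,0,1,0,-0.01,0,0,0.137,0,1]'

```text
time: 2.6
eef_pos: [0.3806, 0.2201, 0.3296]
orientation: [0.031, 0.937, -0.088, 0.337]
wrist_force: [1.0, -1.0, -0.1]
grip_width: 1.003
```

>>> arm_command --deltas '[0,0,0,0,0.137,0,1,0,0,0,0,0.137,0,1,0,0,0,0,0,0,1]'

```text
time: 2.9
eef_pos: [0.3792, 0.2188, 0.3266]
orientation: [0.045, 0.887, -0.083, 0.452]
wrist_force: [-0.2, 0.3, 0.7]
grip_width: 1.003
```

```bash
cat >> h.py <<'E'
from scipy.spatial.transform import Rotation as R
np.set_printoptions(precision=4,suppress=True)
def pose():
    o=r.observe(); q=o["orientation"]; return np.array(o["eef_pos"]),R.from_quat([*q[1:],q[0]]),o
def want(psi,p):
    y=np.array([np.sin(psi),-np.cos(psi),0]); z=np.array([np.cos(p)*np.cos(psi),np.cos(p)*np.sin(psi),-np.sin(p)])
    return R.from_matrix(np.c_[np.cross(y,z),y,z])
def to(P,psi,p):
    t,q,o=pose(); w=want(psi,p)
    print("t",o["time"],"tcp",t,"J",o["joint_positions"],"F",o["wrist_force"],"g",o["grip_width"])
    print("shift in tool now",q.inv().apply(np.array(P)-t),"turn",(q.inv()*w).as_rotvec(),"shift in target frame",w.inv().apply(np.array(P)-t))
E
python3 - <<'E'
from h import *
to([.377,.229,.196],-.186,np.radians(35))
cv2.imwrite("pics/w1.png",r.read_camera("wrist")[:,:,::-1])
c=r.calibration("wrist");print(c["fx"],np.round(c["T"],3))
E
```

```text
t 2.9 tcp [0.3792 0.2188 0.3266] J [ 0.6284 -0.0679  1.8596 -0.9188  0.8412  2.8457] F [-0.1696  0.2944  0.6506] g 1.0029524122601423
shift in tool now [-0.108  -0.0103  0.0733] turn [0.0057 0.017  0.002 ] shift in target frame [-0.1093 -0.0097  0.0716]
317.48890310865045 [[-0.188  0.785 -0.59   0.289]
 [-0.982 -0.148  0.115  0.236]
 [ 0.003  0.601  0.799  0.49 ]
 [ 0.     0.     0.     1.   ]]
```

View pics/w1.png

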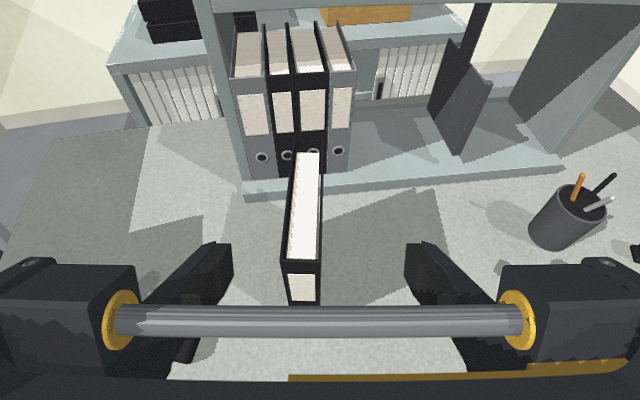

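The wrist view shows the binder's top at (305,200) with its label spine at (300,285). The row's spines sit at x=250–350, the book support is at (460,100) and the cup at (568,215). The pose is right, but J6 is almost at its limit. I'll take the equivalent grasp half a turn round.

>>> arm_command --deltas '[0,0,0,0,0,-0.137,1,0,0,0,0,0,-0.137,1,0,0,0,0,0,-0.137,1,0,0,0,0,0,-0.137,1,0,0,0,0,0,-0.137,1]'

```text
time: 3.45
eef_pos: [0.3819, 0.2186, 0.3295]
orientation: [0.194, 0.864, 0.219, 0.41]
wrist_force: [-0.6, -1.0, 0.2]
grip_width: 1.002
```

>>> arm_command --deltas '[0,0,0,0,0,-0.137,1,0,0,0,0,0,-0.137,1,0,0,0,0,0,-0.137,1,0,0,0,0,0,-0.137,1,0,0,0,0,0,-0.137,1]'

```text
time: 3.95
eef_pos: [0.3819, 0.2186, 0.3295]
orientation: [0.321, 0.74, 0.497, 0.321]
wrist_force: [0.1, 0.0, 0.9]
grip_width: 0.998
```

>>> arm_command --deltas '[0,0,0,0,0,-0.137,1,0,0,0,0,0,-0.137,1,0,0,0,0,0,-0.137,1,0,0,0,0,0,-0.137,1,0,0,0,0,0,-0.137,1]'

```text
time: 4.45
eef_pos: [0.3819, 0.2186, 0.3295]
orientation: [0.41, 0.53, 0.716, 0.195]
wrist_force: [-0.1, -0.6, 0.6]
grip_width: 1.003
```

>>> arm_command --deltas '[0,0,0,0,0,-0.137,1,0,0,0,0,0,-0.137,1,0,0,0,0,0,-0.137,1,0,0,0,0,0,-0.137,1,0,0,0,0,0,-0.137,1]'

```text
time: 4.95
eef_pos: [0.3819, 0.2186, 0.3295]
orientation: [0.451, 0.259, 0.853, 0.046]
wrist_force: [-0.6, -0.4, -0.3]
grip_width: 1.001
```

>>> arm_command --deltas '[0,0,0,0,0,-0.137,1,0,0,0,0,0,-0.137,1,0,0,0,0,0,-0.127,1,0,0,0,0,0,0,1]'

```text
time: 5.35
eef_pos: [0.3819, 0.2186, 0.3295]
orientation: [0.452, 0.086, 0.887, -0.044]
wrist_force: [0.3, 0.3, -0.3]
grip_width: 1.0
```

```bash
cat >> h.py <<'E'
_w=want
def want(psi,p): return _w(psi,p)*R.from_rotvec([0,0,np.pi])
E
python3 - <<'E'
from h import *
to([.377,.229,.196],-.186,np.radians(35))
E
```

```text
t 5.35 tcp [0.3819 0.2186 0.3295] J [ 0.6227 -0.0681  1.8503 -0.91    0.8432 -0.3053] F [ 0.3041  0.2752 -0.3352] g 1.0003294940128695
shift in tool now [0.1119 0.0094 0.073 ] turn [-0.0063 -0.0174 -0.0034] shift in target frame [0.1132 0.0093 0.0711]
```

>>> arm_command --deltas '[0.028,0.0024,0.014,0,-0.009,0,1,0.028,0.0024,0.014,0,-0.009,0,1,0.028,0.0024,0.014,0,0,0,1,0.028,0.0024,0.014,0,0,0,1,0,0,0,0,0,0,1]'

```text
time: 5.85
eef_pos: [0.3641, 0.2309, 0.2023]
orientation: [0.458, 0.086, 0.883, -0.047]
wrist_force: [-0.5, -0.8, -0.2]
grip_width: 0.997
```

```bash
python3 - <<'E'
from h import *
T=np.array([[-0.188,0.785,-0.59,0.289],[-0.982,-0.148,0.115,0.236],[0.003,0.601,0.799,0.49],[0,0,0,1]])
c=dict(r.calibration("wrist"));c["T"]=T
print(on("w",[[284,262],[321,262],[296,152],[321,152]],z=.215,c=c))
to([.4416,.217,.15],-.186,np.radians(35))
im=r.read_camera("wrist"); cv2.imwrite("pics/w2.png",im[:,:,::-1])
E
```

```text
[[0.4278 0.2418 0.215 ]
 [0.4213 0.2073 0.215 ]
 [0.5725 0.209  0.215 ]
 [0.5668 0.1788 0.215 ]]
t 5.85 tcp [0.3641 0.2309 0.2023] J [ 0.7038  0.1471  2.1023 -1.3713  0.7138  0.364 ] F [-0.5033 -0.8329 -0.2443] g 0.9969552409237123
shift in tool now [-0.0026  0.0016  0.0945] turn [-0.0101 -0.0023 -0.0029] shift in target frame [-0.0023  0.0006  0.0945]
```

View pics/w2.png

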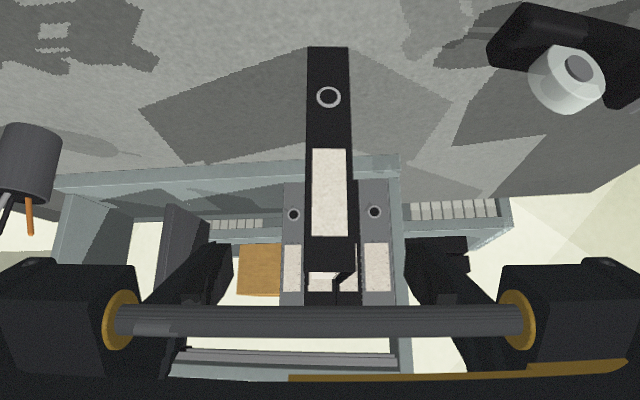

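The view, upside down from here, shows the binder's spine between the fingers. It is 308–350 px wide, centred near column 329 and eyelet at (329,97), with the cup at the left and the tape dispenser at the top right.

```bash
python3 - <<'E'
from h import *
# pts on spine; left/right edges at eyelet row and at label row
uv=[[308,60],[348,60],[306,225],[354,225]]
P=on("wrist",uv,x=.421); print(P)
c=r.calibration("wrist"); t,q,o=pose(); print("cam in tool",q.inv().apply(np.array(c["T"])[:3,3]-t),c["cx"])
print("in tool",q.inv().apply(P-t))
print("proj tape/others", on("top",[[220,235]],z=.05))
E
```

```text
[[0.421  0.2094 0.0209]
 [0.421  0.2472 0.0274]
 [0.421  0.2098 0.1815]
 [0.421  0.2472 0.1833]]
cam in tool [ 0.0747 -0.001  -0.1706] 318.2764214606614
in tool [[ 0.1163 -0.0103  0.1538]
 [ 0.1152  0.0268  0.144 ]
 [-0.0152 -0.0103  0.0617]
 [-0.0125  0.0265  0.0547]]
proj tape/others [[0.446  0.4491 0.05  ]]
```

>>> arm_command --deltas '[-0.006,0.003,0.01,0.003,0.03,0,1,-0.006,0.003,0.01,0.003,0.03,0,1,-0.005,0.002,0.01,0.003,0.025,0,1,0,0,0,0,0,0,1]'

```text
time: 6.3
eef_pos: [0.4018, 0.2329, 0.2035]
orientation: [0.424, 0.091, 0.9, -0.044]
wrist_force: [-0.5, 0.0, -0.3]
grip_width: 1.004
```

```bash
python3 - <<'E'
from h import *
to([.4456,.224,.16],-.186,np.radians(40))
E
```

```text
t 6.3 tcp [0.4018 0.2329 0.2035] J [ 0.6036  0.1549  2.0097 -1.1801  0.647   0.1082] F [-0.5321  0.0352 -0.3091] g 1.0039619164935378
shift in tool now [0.0051 0.0002 0.0622] turn [-0.0141  0.0079 -0.0089] shift in target frame [ 0.0046 -0.0007  0.0622]
```

>>> arm_command --deltas '[0.002,0,0.02,-0.007,0.004,-0.005,1,0.002,0,0.02,-0.007,0.004,-0.004,1,0.001,0,0.022,0,0,0,1,0,0,0,0,0,0,1]'

```text
time: 6.7
eef_pos: [0.444, 0.2235, 0.1571]
orientation: [0.419, 0.083, 0.903, -0.041]
wrist_force: [0.2, -0.2, -0.5]
grip_width: 0.995
```

```bash
python3 - <<'E'
from h import *
to([.4456,.224,.16],-.186,np.radians(40))
im=r.read_camera("wrist"); cv2.imwrite("pics/w3.png",im[:,:,::-1])
E
```

```text
t 6.7 tcp [0.444  0.2235 0.1571] J [ 0.4997  0.2718  2.0382 -1.4094  0.5148  0.2975] F [ 0.2336 -0.1863 -0.5144] g 0.9948334050191954
shift in tool now [-0.0032  0.0007 -0.0007] turn [-0.0025 -0.0027  0.0037] shift in target frame [-0.0032  0.0008 -0.0007]
```

View pics/w3.png

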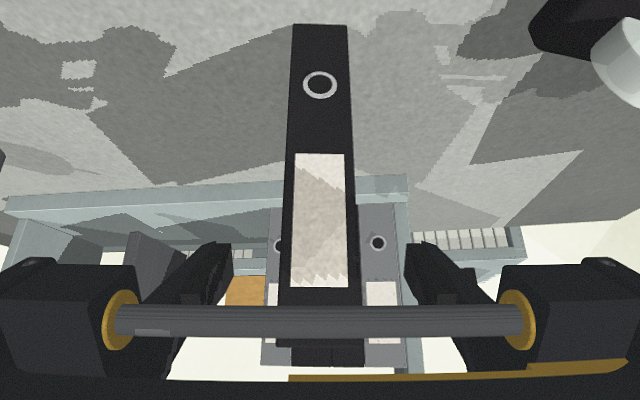

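The spine is centred between the fingers at column 320, eyelet at (320,84). I'll close here.

>>> arm_command --deltas '[0,0,0,0,0,0,0,0,0,0,0,0,0,0,0,0,0,0,0,0,0,0,0,0,0,0,0,0,0,0,0,0,0,0,0]' --grip_force 60

```text
time: 7.25
eef_pos: [0.4429, 0.2244, 0.1574]
orientation: [0.42, 0.082, 0.903, -0.04]
wrist_force: [0.9, 0.2, -0.9]
grip_width: 0.571
```

>>> arm_command --deltas '[0,0,0,0,0,0,0,0,0,0,0,0,0,0,0,0,0,0,0,0,0]'

```text
time: 7.55
eef_pos: [0.443, 0.2242, 0.1572]
orientation: [0.419, 0.082, 0.903, -0.041]
wrist_force: [-1.1, 0.1, 2.1]
grip_width: 0.421
```

```bash
python3 - <<'E'
from h import *
to([.4456,.224,.16],-.186,np.radians(40))
E
```

```text
t 7.55 tcp [0.443  0.2242 0.1572] J [ 0.5017  0.2706  2.0396 -1.41    0.5143  0.2979] F [-1.1452  0.0531  2.0767] g 0.4205213283309795
shift in tool now [-0.0038  0.0003  0.0002] turn [-0.0006 -0.0028  0.0053] shift in target frame [-0.0038  0.0003  0.0002]
```

>>> arm_command --deltas '[0,0,0,0,0,0,0,-0.004,0,-0.003,0,0,0,0,-0.008,0,-0.006,0,0,0,0,-0.012,0,-0.01,0,0,0,0,-0.012,0,-0.01,0,0,0,0]'

```text
time: 8.05
eef_pos: [0.4433, 0.224, 0.2025]
orientation: [0.418, 0.082, 0.904, -0.041]
wrist_force: [-0.7, 0.0, -4.5]
grip_width: 0.426
```

>>> arm_command --deltas '[-0.014,0,-0.012,0,0,0,0,-0.014,0,-0.012,0,0,0,0,-0.006,0,-0.005,0,0,0,0,0,0,0,0,0,0,0]'

```text
time: 8.45
eef_pos: [0.4436, 0.2244, 0.2482]
orientation: [0.419, 0.082, 0.903, -0.04]
wrist_force: [-0.4, 0.3, -5.5]
grip_width: 0.422
```

```bash
python3 - <<'E'
from h import *
to([.4456,.224,.25],-.186,np.radians(40))
im=r.read_camera("wrist"); cv2.imwrite("pics/w4.png",im[:,:,::-1])
im2=r.read_camera("scene")[100:300,200:460]
cv2.imwrite("pics/c4.png",np.vstack([cv2.resize(im[:,:,::-1],(512,320)),cv2.resize(im2[:,:,::-1],(512,280),interpolation=cv2.INTER_CUBIC)]))
E
```

```text
t 8.45 tcp [0.4436 0.2244 0.2482] J [ 0.501   0.1053  1.8888 -0.9513  0.6377 -0.2433] F [-0.4457  0.3409 -5.4938] g 0.4224534882502652
shift in tool now [-0.0027 -0.      0.0004] turn [-0.0003 -0.0032  0.0042] shift in target frame [-0.0027 -0.      0.0004]
```

View pics/c4.png

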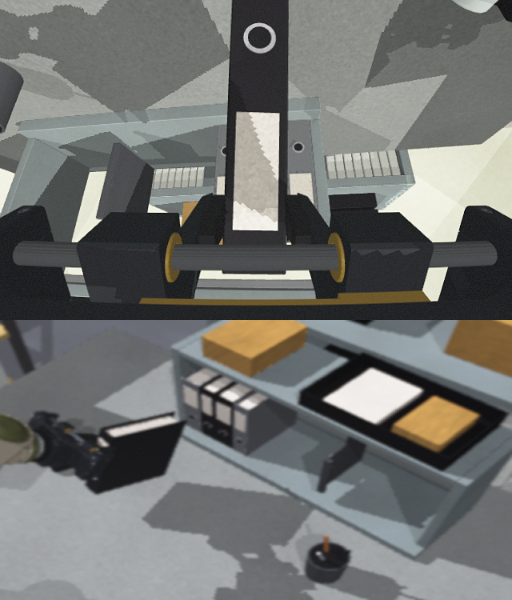

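Held clear of the desk; the wrist reads about 5.5 N. In the wrist view the eyelet moved from row 84 to about 47, so the binder may have pitched in the grip. I'll work out by how much.

```bash
cat > pitch.py <<'E'
from h import *
from scipy.optimize import least_squares
def rows(f):
    g=cv2.imread(f,0); out=[]
    b=(g[:,315:326].mean(1)>90)
    e=np.flatnonzero(np.diff(b.astype(int))); return e
c=r.calibration("wrist"); t,q,o=pose()
Tc=q.inv().as_matrix()@np.c_[np.array(c["T"])[:3,:3],np.array(c["T"])[:3,3]-t]  # cam in tool
E
python3 - <<'E'
from pitch import *
print(rows("pics/w3.png")); print(rows("pics/w4.png"))
E
```

```text
[ 23  71  74  92  98 153 286 366 374 375 380]
[ 28  33  58  65 139 287 341 359 362 374 377 378 379 380]
```

```bash
python3 - <<'E'
from pitch import *
p=np.radians(40)
def tool(s,z): # vertical-plane offset from TCP (forward, up)-> tool (flipped x=(-sinp,-cosp), z=(cosp,-sinp))
    return np.c_[-np.sin(p)*s-np.cos(p)*z, 0*s, np.cos(p)*s-np.sin(p)*z]
K=(c["fx"],c["fy"],c["cx"],c["cy"])
def row(s,z):
    q_=(tool(s,z)-Tc[:,3])@Tc[:,:3]; return c["cy"]+c["fy"]*q_[:,1]*-1/(-q_[:,2])
r3=np.array([72.5,95,153,286]);r4=np.array([30.5,61.5,139,287])
for s0 in(-.018,-.022,-.026):
    h=least_squares(lambda h:row(0*h+s0,h)-r3,np.array([-.1,-.09,-.06,0])).x
    def m(v):
        a=v[2]; s=s0+v[0]+h*np.sin(a); z=v[1]+h*np.cos(a)   # a>0: top leans forward (rear sags)
        return row(s,z)-r4
    f=least_squares(m,[0,0,.05]); print(s0,"heights",h+.1571,"ds,dz,pitch",f.x,np.degrees(f.x[2]),f.fun)
E
```

```text
-0.018 heights [0.048  0.0669 0.1102 0.1866] ds,dz,pitch [-0.0066  0.0014  0.2735] 15.669212500020363 [-0.4003  0.6488 -0.2903  0.0418]
-0.022 heights [0.052  0.0705 0.1127 0.1872] ds,dz,pitch [-0.0068  0.0014  0.2735] 15.669212494578238 [-0.4003  0.6488 -0.2903  0.0418]
-0.026 heights [0.056  0.074  0.1151 0.1877] ds,dz,pitch [-0.007   0.0014  0.2735] 15.66921241853417 [-0.4003  0.6488 -0.2903  0.0418]
```

The fit says the binder's rear sagged by about 15.7° in the grip. Tilting the tool up by that much will stand it upright again. I'll work out the pre-insert move.

```bash
cat >> h.py <<'E'
O=np.array([.652,-.0255]); YS=-.054
def unit2w(x,y,z): # from lower_edge
    c,s=np.cos(YS),np.sin(YS); return [O[0]+c*x-s*y,O[1]+s*x+c*y,z]
def w2unit(P):
    c,s=np.cos(YS),np.sin(YS); d=np.array(P)[:2]-O; return np.array([c*d[0]+s*d[1],-s*d[0]+c*d[1]])
E
python3 - <<'E'
from h import *
P=unit2w(-.17,.07,.25); print(P)
to(P,YS,np.radians(24.3))
E
```

```text
[np.float64(0.4860259629637017), np.float64(0.05357350396860813), 0.25]
t 8.55 tcp [0.4433 0.2242 0.2468] J [ 0.5009  0.1069  1.8906 -0.9524  0.6373 -0.2419] F [-0.5736  0.5345 -4.1011] g 0.42466108750259585
shift in tool now [-0.0492 -0.1599  0.0542] turn [-0.1127 -0.279  -0.0653] shift in target frame [-0.0243 -0.168   0.046 ]
```

>>> arm_command --deltas '[-0.0046,-0.0205,0.0062,-0.014,-0.035,-0.008,0,-0.0046,-0.0205,0.0062,-0.014,-0.035,-0.008,0,-0.0046,-0.0205,0.0062,-0.014,-0.035,-0.008,0,-0.0046,-0.0205,0.0062,-0.014,-0.035,-0.008,0,0,0,0,0,0,0,0]'

```text
time: 9.05
eef_pos: [0.4602, 0.1364, 0.2471]
orientation: [0.479, 0.057, 0.875, -0.027]
wrist_force: [-1.0, -0.2, -4.2]
grip_width: 0.428
```

>>> arm_command --deltas '[-0.0046,-0.0205,0.0062,-0.014,-0.035,-0.008,0,-0.0046,-0.0205,0.0062,-0.014,-0.035,-0.008,0,-0.0046,-0.0205,0.0062,-0.014,-0.035,-0.008,0,-0.0046,-0.0205,0.0062,-0.014,-0.035,-0.008,0,0,0,0,0,0,0,0]'

```text
time: 9.55
eef_pos: [0.4767, 0.1011, 0.2962]
orientation: [0.522, 0.041, 0.851, -0.043]
wrist_force: [0.3, -0.1, -4.6]
grip_width: 0.419
```

```bash
python3 - <<'E'
from pitch import *
to(unit2w(-.17,.07,.25),YS,np.radians(24.3))
im=r.read_camera("wrist"); cv2.imwrite("pics/w5.png",im[:,:,::-1]); print(rows("pics/w5.png"))
im2=r.read_camera("scene")[100:300,200:460]
cv2.imwrite("pics/c5.png",np.vstack([cv2.resize(im[:,:,::-1],(512,320)),cv2.resize(im2[:,:,::-1],(364,280),interpolation=cv2.INTER_CUBIC)[:, :, :] if 0 else cv2.resize(im2[:,:,::-1],(512,280),interpolation=cv2.INTER_CUBIC)]))
E
```

```text
t 9.55 tcp [0.4767 0.1011 0.2962] J [ 0.0649 -0.0561  2.0775 -1.4216  0.175  -0.0966] F [ 0.3488 -0.1462 -4.6138] g 0.41851200223101853
shift in tool now [ 0.0358 -0.0448  0.0346] turn [-0.0672 -0.0461  0.0013] shift in target frame [ 0.0372 -0.047   0.0298]
[ 17  23  48  56 137 287 339 374]
```

View pics/c5.png

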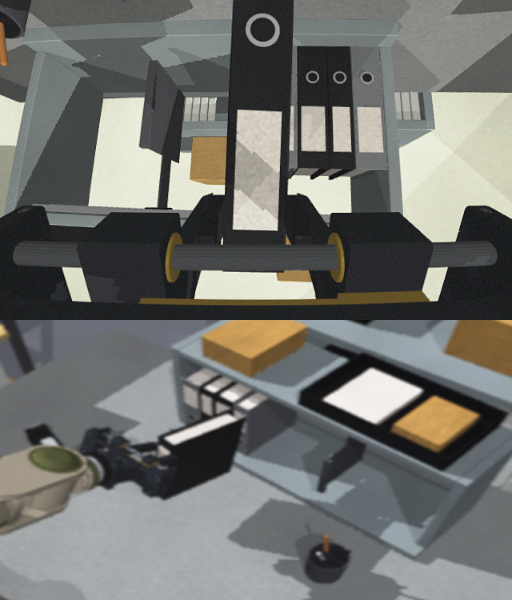

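The binder is still held. The wrist view shows the eyelet at (262,28) and the row's spines at right, x=300–385. J4 and J5 are at their limits here because the tool is nearly in line with the forearm. I'll steepen the tool again, move across, and level it once further out.

```bash
python3 - <<'E'
from pitch import *
to(unit2w(-.16,.07,.262),YS,np.radians(36))
r3=np.array([72.5,95,153,286]);r5=np.array([20,52,137,287]);p=np.radians(40)
def row(s,z):
    P=np.c_[-np.sin(p)*s-np.cos(p)*z,0*s,np.cos(p)*s-np.sin(p)*z]; q_=(P-Tc[:,3])@Tc[:,:3]; return c["cy"]+c["fy"]*q_[:,1]/q_[:,2]
h=least_squares(lambda h:row(0*h-.022,h)-r3,np.array([-.1,-.09,-.06,0])).x
print(least_squares(lambda v:row(-.022+v[0]+h*np.sin(v[2]),v[1]+h*np.cos(v[2]))-r5,[0,0,.1]).x)
E
```

```text
t 9.65 tcp [0.4761 0.1012 0.2947] J [ 0.0652 -0.0552  2.0794 -1.4212  0.175  -0.0959] F [ 0.4885  0.7958 -4.6765] g 0.42231559659767576
shift in tool now [ 0.0188 -0.0446  0.038 ] turn [-0.0669  0.1551 -0.0062] shift in target frame [ 0.0132 -0.047   0.0374]
[-0.0083  0.002   0.3458]
```

>>> arm_command --deltas '[0.003,-0.003,0.004,-0.02,0.05,0,0,0.003,-0.008,0.007,-0.02,0.05,0,0,0.004,-0.012,0.009,-0.02,0.05,-0.003,0,0.004,-0.012,0.009,-0.006,0.005,-0.003,0,0.002,-0.01,0.008,0,0,0,0]'

```text
time: 10.15
eef_pos: [0.4847, 0.0726, 0.2858]
orientation: [0.48, 0.042, 0.875, -0.044]
wrist_force: [-0.8, 0.1, -4.8]
grip_width: 0.422
```

```bash
python3 - <<'E'
from pitch import *
to(unit2w(-.15,.07,.26),YS,np.radians(32))
E
```

```text
t 10.15 tcp [0.4847 0.0726 0.2858] J [-0.0507 -0.0629  2.0385 -0.4342  0.177  -1.1383] F [-0.7603  0.1331 -4.821 ] g 0.4224857828948839
shift in tool now [ 0.0098 -0.0166  0.034 ] turn [-0.0713 -0.0069 -0.0022] shift in target frame [ 0.0101 -0.0189  0.0327]
```

>>> arm_command --deltas '[0.006,-0.005,0.008,-0.02,0.03,0,0,0.006,-0.006,0.01,-0.02,0.02,0,0,0.005,-0.006,0.01,-0.02,0,0,0,0.003,-0.002,0.01,-0.01,0,0,0,0,0,0,0,0,0,0]'

```text
time: 10.65
eef_pos: [0.4968, 0.0566, 0.2639]
orientation: [0.461, 0.032, 0.887, -0.021]
wrist_force: [0.7, 0.7, -3.5]
grip_width: 0.422
```

```bash
python3 - <<'E'
from pitch import *
to(unit2w(-.10,.07,.255),YS,np.radians(32))
print(w2unit(pose()[0]))
E
```

```text
t 10.65 tcp [0.4968 0.0566 0.2639] J [-0.1602 -0.0286  2.0475  0.3731  0.1764 -1.9943] F [ 0.6926  0.7403 -3.5439] g 0.4220455545771888
shift in tool now [-0.0268 -0.0022  0.0538] turn [-0.0231 -0.0528 -0.0047] shift in target frame [-0.024  -0.0036  0.055 ]
[-0.1594  0.0736]
```

>>> arm_command --deltas '[-0.004,-0.001,0.014,-0.01,0,0,0,-0.006,-0.001,0.014,-0.01,0,0,0,-0.006,-0.001,0.014,0,-0.01,0,0,-0.007,-0.001,0.015,0,-0.01,0,0,0,0,0,0,0,0,0]'

```text
time: 11.15
eef_pos: [0.5565, 0.0445, 0.2578]
orientation: [0.467, 0.025, 0.884, -0.009]
wrist_force: [0.3, -0.1, -4.0]
grip_width: 0.427
```

```bash
python3 - <<'E'
from pitch import *
to(unit2w(-.03,.07,.25),YS,np.radians(30))
print(w2unit(pose()[0]))
E
```

```text
t 11.15 tcp [0.5565 0.0445 0.2578] J [-0.193   0.0879  1.9575  0.7521  0.1753 -2.3889] F [ 0.2508 -0.0592 -3.9947] g 0.4267385407899692
shift in tool now [-0.0325  0.0052  0.0615] turn [ 0.0046 -0.0748 -0.0051] shift in target frame [-0.0278  0.0053  0.0637]
[-0.0991  0.0647]
```

>>> arm_command --deltas '[-0.007,0.001,0.012,0,0,0,0,-0.007,0.001,0.012,0,0,0,0,-0.007,0.001,0.012,0,0,0,0,-0.007,0.001,0.012,0,0,0,0,-0.006,0.001,0.013,0,0,0,0]'

```text
time: 11.65
eef_pos: [0.6249, 0.0459, 0.253]
orientation: [0.466, 0.024, 0.884, -0.008]
wrist_force: [0.8, 0.4, -4.9]
grip_width: 0.417
```

```bash
python3 - <<'E'
from pitch import *
to(unit2w(.03,.07,.245),YS,np.radians(28))
print(w2unit(pose()[0]))
im=r.read_camera("wrist"); cv2.imwrite("pics/w6.png",im[:,:,::-1]); print(rows("pics/w6.png"))
E
```

```text
t 11.65 tcp [0.6249 0.0459 0.253 ] J [-0.1563  0.2132  1.8105  0.5466  0.1761 -2.164 ] F [ 0.7861  0.4226 -4.8633] g 0.41696789512500726
shift in tool now [-0.0279 -0.0001  0.0547] turn [ 0.0066 -0.1122 -0.0049] shift in target frame [-0.0215  0.0001  0.0575]
[-0.0309  0.0699]
[ 10  18  43  52 136 287 339 355 364 374]
```

View pics/w6.png

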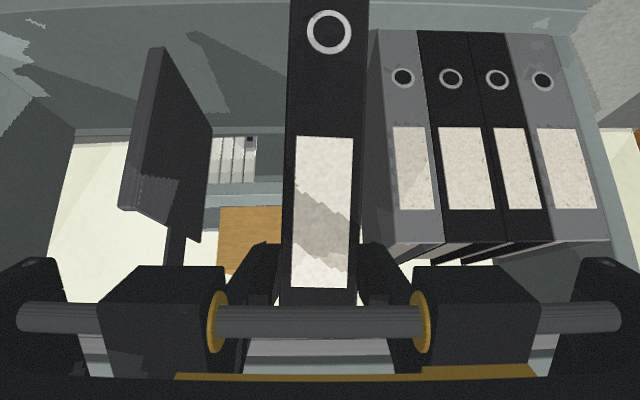

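The binder is inside the opening, right of the row. The row's feet run from (380,30) to (555,33), and the book support's front bottom corner is at (158,48). I'll refine the row and book support positions from this view.

```bash
python3 - <<'E'
from h import *
f=lambda n,uv,z: print(n,[w2unit(P) for P in on("wrist",uv,z=z)])
f("row feet",[[380,31],[418,31],[466,31],[505,33],[553,35]],.03)
f("bookend foot front",[[150,47],[164,47]],.065)
f("board front edge",[[300,3]],.03)
f("row tops front (spine top)",[[397,242],[440,240],[608,240]],.245)
E
```

```text
row feet [array([0.0354, 0.1329]), array([0.0348, 0.1714]), array([0.0336, 0.2204]), array([0.0347, 0.2622]), array([0.0348, 0.3147])]
bookend foot front [array([ 0.0167, -0.0847]), array([ 0.0173, -0.0717])]
board front edge [array([0.0034, 0.054 ])]
row tops front (spine top) [array([0.0269, 0.129 ]), array([0.0206, 0.16  ]), array([0.0335, 0.3076])]
```

>>> arm_command --deltas '[-0.006,0,0.011,0.001,-0.02,0,0,-0.006,0,0.011,0.001,-0.02,0,0,-0.006,0,0.011,0.001,-0.02,0,0,-0.006,0,0.011,0.001,-0.02,0,0,-0.005,0,0.01,0.001,-0.02,0,0]'

```text
time: 12.2
eef_pos: [0.6884, 0.032, 0.2664]
orientation: [0.498, 0.019, 0.867, -0.001]
wrist_force: [-0.4, -0.7, -4.8]
grip_width: 0.421
```

```bash
python3 - <<'E'
from pitch import *
to(unit2w(.062,.07,.22),YS,np.radians(22))
print(w2unit(pose()[0]), pose()[1].as_matrix()[:,2])
E
```

```text
t 12.2 tcp [0.6884 0.032  0.2664] J [-0.1799  0.2995  1.6932  0.8807  0.1755 -2.5025] F [-0.3656 -0.6531 -4.7874] g 0.42065363608049744
shift in tool now [0.0256 0.0092 0.0485] turn [ 0.0261 -0.1453 -0.0073] shift in target frame [0.0323 0.0106 0.044 ]
[0.0333 0.0594] [ 0.8631 -0.0201 -0.5047]
```

The pitch can't get much below 30° here (J5 limit). I'll go in slightly tilted and let the rear foot touch first; the binder will turn upright in the grip as I lower it.

>>> arm_command --deltas '[0.006,0.002,0.004,0.005,0.015,0,0,0.006,0.003,0.008,0.005,0.015,0,0,0.002,0.003,0.011,0.005,0.012,0,0,0,0.003,0.012,0.005,0,0,0,0,0,0,0,0,0,0]'

```text
time: 12.7
eef_pos: [0.7128, 0.0406, 0.24]
orientation: [0.475, 0.023, 0.88, -0.007]
wrist_force: [0.2, -0.2, -3.8]
grip_width: 0.423
```

```bash
python3 - <<'E'
from pitch import *
to(unit2w(.0575,.07,.235),YS,np.radians(33))
print(w2unit(pose()[0]), pose()[1].as_matrix()[:,2])
im=r.read_camera("wrist"); cv2.imwrite("pics/w7.png",im[:,:,::-1]); print(rows("pics/w7.png"))
E
```

```text
t 12.7 tcp [0.7128 0.0406 0.24  ] J [-0.142   0.37    1.6299  0.5102  0.1756 -2.1185] F [ 0.2086 -0.2454 -3.7983] g 0.4231186570542587
shift in tool now [0.004  0.0007 0.0031] turn [ 0.0119 -0.0044 -0.0043] shift in target frame [0.004  0.0008 0.003 ]
[0.0571 0.0692] [ 0.8357 -0.0333 -0.5482]
[ 14  21  46  54 136 287 338 355 365 374]
```

>>> arm_command --deltas '[0.0066,0,0.0044,0.004,0.008,0,0,0.0066,0,0.0044,0.004,0.008,0,0,0.0066,0,0.0044,0,0.008,0,0,0.0066,0,0.0044,0,0.008,0,0]'

```text
time: 13.15
eef_pos: [0.7192, 0.0384, 0.2317]
orientation: [0.471, 0.024, 0.882, -0.009]
wrist_force: [-34.2, 4.5, 74.4]
grip_width: 0.431
```

```bash
python3 - <<'E'
from pitch import *
to(unit2w(.0575,.07,.19),YS,np.radians(35))
print(w2unit(pose()[0]), pose()[1].as_matrix()[:,2])
im=r.read_camera("wrist"); cv2.imwrite("pics/w8.png",im[:,:,::-1]); print(rows("pics/w8.png"))
E
```

```text
t 13.15 tcp [0.7192 0.0384 0.2317] J [-0.1411  0.3899  1.6175  0.4709  0.1742 -2.0803] F [-34.1922   4.5013  74.429 ] g 0.4306865274454882
shift in tool now [0.0381 0.0023 0.0181] turn [ 0.0064  0.0208 -0.0038] shift in target frame [0.0377 0.0026 0.0188]
[0.0637 0.0674] [ 0.83   -0.0385 -0.5564]
[ 15  23  52  60 147 299 347 367]
```

The rear foot has caught on the board: 74 N up and 34 N back, directed along the line to the grip. I'll ease off straight away, then lower while drawing back so the binder swings upright about its rear foot.

>>> arm_command --deltas '[-0.005,0,-0.009,0,0,0,0,-0.004,0,-0.006,0,0,0,0,0,0,0,0,0,0,0]'

```text
time: 13.5
eef_pos: [0.7078, 0.0385, 0.2324]
orientation: [0.459, 0.024, 0.888, -0.008]
wrist_force: [-5.4, 0.4, 7.8]
grip_width: 0.425
```

```bash
python3 - <<'E'
from pitch import *
to(unit2w(.0575,.07,.19),YS,np.radians(35))
print(w2unit(pose()[0]), pose()[1].as_matrix()[:,2])
im=r.read_camera("wrist"); cv2.imwrite("pics/w9.png",im[:,:,::-1]); print(rows("pics/w9.png"))
s=r.read_camera("scene")[90:290,240:460]; cv2.imwrite("pics/c9.png",np.hstack([cv2.resize(im[:,:,::-1],(400,250)),cv2.resize(s[:,:,::-1],(400,364),interpolation=cv2.INTER_CUBIC)[:250]]))
E
```

```text
t 13.5 tcp [0.7078 0.0385 0.2324] J [-0.1438  0.3701  1.628   0.3988  0.2068 -2.0094] F [-5.3941  0.3791  7.7739] g 0.42512278026550476
shift in tool now [0.0315 0.0028 0.0288] turn [ 0.0066 -0.0051 -0.0045] shift in target frame [0.0317 0.0031 0.0286]
[0.0522 0.0669] [ 0.8154 -0.0375 -0.5777]
[ 17  24  55  62 147 299 348 369]
```

View pics/c9.png

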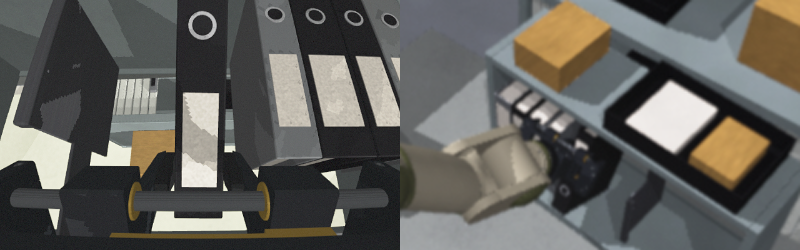

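>>> arm_command --deltas '[0.0085,0,-0.005,0,0.01,0,0,0.009,0,-0.004,0,0.01,0,0]'

```text
time: 13.8
eef_pos: [0.6912, 0.0392, 0.2242]
orientation: [0.452, 0.025, 0.892, -0.009]
wrist_force: [-6.4, 1.4, 12.8]
grip_width: 0.43
```

>>> arm_command --deltas '[0.0092,0,-0.0035,0,0.01,0,0,0,0,0,0,0,0,0]'

```text
time: 14.0
eef_pos: [0.6827, 0.0397, 0.2194]
orientation: [0.448, 0.025, 0.894, -0.009]
wrist_force: [-7.8, 1.2, 13.5]
grip_width: 0.427
```

```bash
python3 - <<'E'
from pitch import *
to(unit2w(.03,.07,.19),YS,np.radians(35))
print(w2unit(pose()[0]), pose()[1].as_matrix()[:,2])
im=r.read_camera("wrist"); cv2.imwrite("pics/w10.png",im[:,:,::-1]); print(rows("pics/w10.png"))
E
```

```text
t 14.0 tcp [0.6827 0.0397 0.2194] J [-0.1477  0.348   1.6917  0.4343  0.193  -2.05  ] F [-7.8083  1.1771 13.5334] g 0.42700420886659113
shift in tool now [0.0218 0.003  0.0199] turn [ 0.0057 -0.0311 -0.0044] shift in target frame [0.0224 0.0032 0.0192]
[0.0271 0.0668] [ 0.8001 -0.0374 -0.5988]
[ 35  41  67  74 150 299 353 374]
```

The swing is working: the eyelet is at rows 38–70, heading for the upright pattern. I'll go on.

>>> arm_command --deltas '[0.0094,0,-0.003,0,0.01,0,0,0.0095,0,-0.0025,0,0.01,0,0,0.0095,0,-0.002,0,0.01,0,0,0,0,0,0,0,0,0]'

```text
time: 14.45
eef_pos: [0.6597, 0.0413, 0.204]
orientation: [0.436, 0.025, 0.899, -0.008]
wrist_force: [-19.6, 3.7, 28.1]
grip_width: 0.43
```

```bash
cat >> pitch.py <<'E'
def tilt(f4):  # f4: eyelet ring top,bottom,label rows ; returns binder forward tilt in world, spine s at TCP height
    p0=np.radians(40); r3=np.array([72.5,95,153,286])
    def row(s,z):
        P=np.c_[-np.sin(p0)*s-np.cos(p0)*z,0*s,np.cos(p0)*s-np.sin(p0)*z]; q_=(P-Tc[:,3])@Tc[:,:3]; return c["cy"]+c["fy"]*q_[:,1]/q_[:,2]
    h=least_squares(lambda h:row(0*h-.022,h)-r3,np.array([-.1,-.09,-.06,0])).x
    v=least_squares(lambda v:row(-.022+v[0]+h*np.sin(v[2]),v[1]+h*np.cos(v[2]))-f4,[0,0,.1]).x
    pn=-np.arcsin(q.as_matrix()[2,2]); a=v[2]-(p0-pn)
    d=p0-pn; s,z=-.022+v[0],v[1]; S=np.array([s*np.cos(d)-z*np.sin(d),s*np.sin(d)+z*np.cos(d)]) # rotate to world at pn (tool pitched up by d)
    print("pitch",np.degrees(pn),"tilt deg",np.degrees(a),"spine pt(h=.157) rel TCP",S,"foot z",t[2]+S[1]-.157*np.cos(a))
E
python3 - <<'E'
from pitch import *
to(unit2w(.03,.07,.19),YS,np.radians(37))
print(w2unit(pose()[0]))
im=r.read_camera("wrist"); cv2.imwrite("pics/w11.png",im[:,:,::-1]); e=rows("pics/w11.png"); print(e)
e=e.astype(float); tilt([(e[0]+e[1])/2,(e[2]+e[3])/2,e[4],e[5]])
E
```

```text
t 14.45 tcp [0.6597 0.0413 0.204 ] J [-0.151   0.3343  1.7525  0.491   0.1744 -2.1117] F [-19.613    3.6935  28.0729] g 0.43019798891629274
shift in tool now [-0.005   0.0027  0.029 ] turn [ 0.0057 -0.0218 -0.004 ] shift in target frame [-0.0044  0.0029  0.0291]
[0.0041 0.0671]
[ 54  59  82  88 155 300 358 374 375 380]
pitch 38.24614130441216 tilt deg 8.21962468467771 spine pt(h=.157) rel TCP [-0.0242  0.0059] foot z 0.05448799870407872
```

>>> arm_command --deltas '[0.0075,0,-0.0065,0,0.015,0,0,0.0095,0,-0.003,0,0.015,0,0,0,0,0,0,0,0,0]'

```text
time: 14.8
eef_pos: [0.6395, 0.0424, 0.1904]
orientation: [0.417, 0.025, 0.909, -0.007]
wrist_force: [-6.2, 1.7, 5.7]
grip_width: 0.423
```

```bash
python3 - <<'E'
from pitch import *
to(unit2w(.03,.07,.19),YS,np.radians(37))
print(w2unit(pose()[0]))
im=r.read_camera("wrist"); cv2.imwrite("pics/w12.png",im[:,:,::-1]); e=rows("pics/w12.png"); print(e)
e=e.astype(float); tilt([(e[0]+e[1])/2,(e[2]+e[3])/2,e[4],e[5]])
E
```

```text
t 14.8 tcp [0.6395 0.0424 0.1904] J [-0.155   0.3222  1.7903  0.4565  0.1914 -2.0821] F [-6.2283  1.7319  5.7283] g 0.42328193788743973
shift in tool now [-0.0298  0.0027  0.0352] turn [ 0.0073 -0.0652 -0.0042] shift in target frame [-0.0274  0.0029  0.0371]
[-0.0161  0.0671]
[ 21  72  76  96 101 160 299 359 380]
pitch 40.7314791298963 tilt deg 77.19613758096767 spine pt(h=.157) rel TCP [ 0.1358 -0.1627] foot z -0.007098401145486016
```

```bash
python3 - <<'E'
from pitch import *
tilt([74,98.5,160,299])
E
```

```text
pitch 40.66271917021759 tilt deg 2.9543411245780073 spine pt(h=.157) rel TCP [-0.0224  0.0062] foot z 0.04029031934524102
```

>>> arm_command --deltas '[0.006,0,-0.0004,0,0.005,0,0,0.006,0,-0.0004,0,0.005,0,0,0,0,0,0,0,0,0]'

```text
time: 15.15
eef_pos: [0.6314, 0.043, 0.183]
orientation: [0.413, 0.025, 0.91, -0.007]
wrist_force: [-13.1, 2.5, 12.9]
grip_width: 0.423
```

```bash
python3 - <<'E'
from pitch import *
to(unit2w(.04,.068,.183),YS,np.radians(38))
print(w2unit(pose()[0]))
im=r.read_camera("wrist"); cv2.imwrite("pics/w13.png",im[:,:,::-1]); e=rows("pics/w13.png"); print(e)
e=e.astype(float)[1:]; tilt([(e[0]+e[1])/2,(e[2]+e[3])/2,e[4],e[5]])
E
```

```text
t 15.15 tcp [0.6314 0.043  0.183 ] J [-0.1562  0.3216  1.8152  0.4993  0.1768 -2.1272] F [-13.1459   2.48    12.8561] g 0.42348235518180977
shift in tool now [-0.0423  0.0005  0.0484] turn [ 0.0073 -0.0553 -0.004 ] shift in target frame [-0.0396  0.0007  0.0506]
[-0.0243  0.0673]
[ 31  79  83 101 107 163 299 360 380]
pitch 41.165767638911774 tilt deg 1.0290977042896092 spine pt(h=.157) rel TCP [-0.0208  0.0063] foot z 0.03237772669101979
```

>>> arm_command --deltas '[-0.0045,0,0.004,0,-0.005,0,0,-0.0065,0,0.0075,0.002,-0.01,0,0,-0.0065,0,0.0075,0.002,-0.01,0,0]'

```text
time: 15.5
eef_pos: [0.6587, 0.0408, 0.1861]
orientation: [0.423, 0.025, 0.906, -0.008]
wrist_force: [-9.5, 0.3, 9.9]
grip_width: 0.425
```

>>> arm_command --deltas '[-0.0065,0,0.0075,0.001,-0.01,0,0,-0.0065,0,0.0075,0,-0.01,0,0,-0.0065,0,0.0085,0,-0.01,0,0,0,0,0,0,0,0,0]'

```text
time: 15.9
eef_pos: [0.691, 0.038, 0.1895]
orientation: [0.434, 0.025, 0.9, -0.008]
wrist_force: [-5.8, 1.3, 6.7]
grip_width: 0.424
```

```bash
python3 - <<'E'
from pitch import *
to(unit2w(.04,.068,.183),YS,np.radians(38))
print(w2unit(pose()[0]))
im=r.read_camera("wrist"); cv2.imwrite("pics/w14.png",im[:,:,::-1]); e=rows("pics/w14.png"); print(e)
E
```

```text
t 15.9 tcp [0.691  0.038  0.1895] J [-0.1479  0.4008  1.6891  0.4765  0.1742 -2.0955] F [-5.7925  1.2819  6.6559] g 0.42440321422708305
shift in tool now [0.0023 0.0024 0.0076] turn [ 0.0061 -0.0085 -0.0042] shift in target frame [0.0024 0.0025 0.0075]
[0.0355 0.0655]
[ 14  68  72  92  98 159 299 359 380]
```

>>> arm_command --deltas '[0,0,0.005,0,0,0,0,0,0,0.005,0,0,0,0,0,0,0,0,0,0,0]'

```text
time: 16.25
eef_pos: [0.6985, 0.0375, 0.1836]
orientation: [0.433, 0.025, 0.901, -0.008]
wrist_force: [-4.9, 1.0, 4.2]
grip_width: 0.422
```

```bash
python3 - <<'E'
from pitch import *
to(unit2w(.04,.068,.183),YS,np.radians(38))
print(w2unit(pose()[0]))
im=r.read_camera("wrist"); cv2.imwrite("pics/w15.png",im[:,:,::-1]); e=rows("pics/w15.png"); print(e)
e=e.astype(float)
if e[0]<40: e=e[1:]
tilt([(e[0]+e[1])/2,(e[2]+e[3])/2,e[4],e[5]])
E
```

```text
t 16.25 tcp [0.6985 0.0375 0.1836] J [-0.1472  0.4198  1.6742  0.4784  0.1742 -2.0973] F [-4.8592  1.0409  4.2117] g 0.42247430488498716
shift in tool now [ 0.0024  0.0026 -0.002 ] turn [ 0.0072 -0.0124 -0.0042] shift in target frame [ 0.0023  0.0026 -0.0021]
[0.0431 0.0654]
[ 23  74  78  97 102 160 299 318 319 325 326 328 330 359 380]
pitch 38.70608596032157 tilt deg -0.7529991220091906 spine pt(h=.157) rel TCP [-0.0245  0.0057] foot z 0.03228059071747694
```

>>> arm_command --deltas '[0,0,0,0,0,0,0.63,0,0,0,0,0,0,0.63,0,0,0,0,0,0,0.63,0,0,0,0,0,0,0.63]'

```text
time: 16.7
eef_pos: [0.6983, 0.0376, 0.1834]
orientation: [0.432, 0.025, 0.901, -0.007]
wrist_force: [-1.0, 0.7, 0.1]
grip_width: 0.628
```

>>> arm_command --deltas '[0,0,-0.012,0,0,0,0.63,0,0,-0.02,0,0,0,0.63,0,0,-0.02,0,0,0,0.4,0,0,-0.01,0,0,0,0.0,0,0,0,0,0,0,0]'

```text
time: 17.2
eef_pos: [0.6494, 0.0399, 0.224]
orientation: [0.433, 0.024, 0.901, -0.007]
wrist_force: [-0.0, 0.3, -1.1]
grip_width: 0.383
```

```bash
python3 - <<'E'
from pitch import *
to(unit2w(.0,.067,.12),YS,np.radians(40))
print(w2unit(pose()[0]))
im=r.read_camera("wrist"); cv2.imwrite("pics/w16.png",im[:,:,::-1])
E
```

```text
t 17.2 tcp [0.6494 0.0399 0.224 ] J [-0.1588  0.2886  1.7451  0.3992  0.2319 -2.022 ] F [-0.0338  0.2998 -1.0864] g 0.3826038857509036
shift in tool now [0.0774 0.001  0.0697] turn [ 0.0077  0.0241 -0.0039] shift in target frame [0.0757 0.0018 0.0715]
[-0.0062  0.0652]
```

View pics/w16.png

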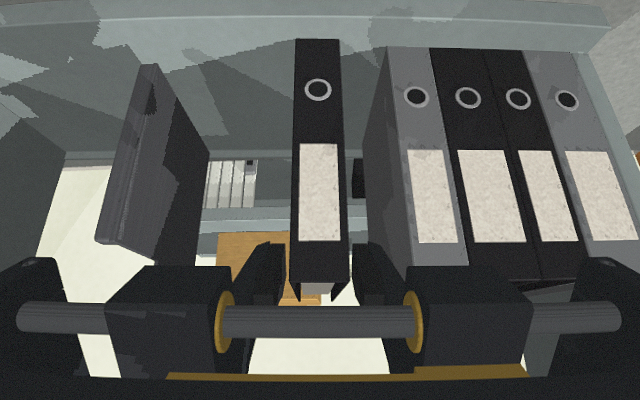

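The binder stands free and upright. Its feet are at (296,39) to (338,39), and the row's feet are at row 47.

```bash
python3 - <<'E'
from h import *
f=lambda n,uv,z: print(n,[w2unit(P) for P in on("wrist",uv,z=z)])
f("binder feet",[[296,39],[338,39]],.03)
f("row feet",[[387,47],[430,48],[574,51]],.03)
f("bookend foot",[[141,65],[157,65]],.065)
f("board edge",[[200,10],[450,20]],.03)
E
```

```text
binder feet [array([0.0231, 0.0458]), array([0.0232, 0.0839])]
row feet [array([0.0319, 0.1302]), array([0.0324, 0.1711]), array([0.0307, 0.3138])]
bookend foot [array([ 0.0163, -0.0852]), array([ 0.0168, -0.0715])]
board edge [array([-0.0073, -0.0316]), array([0.0022, 0.1788])]
```

>>> arm_command --deltas '[0.018,0,0.011,0,0.015,0,0,0.018,0,0.013,0,0.015,0,0,0.018,0,0.013,0,0.015,0,0,0.016,0,0.013,0,0.015,0,0,0,0,0,0,0,0,0]'

```text
time: 17.75
eef_pos: [0.6466, 0.0359, 0.1463]
orientation: [0.395, 0.023, 0.918, -0.0]
wrist_force: [0.4, 1.5, -0.0]
grip_width: 0.006
```

```bash
python3 - <<'E'
from pitch import *
to(unit2w(.018,.065,.13),YS,np.radians(42))
print(w2unit(pose()[0]))
E
```

```text
t 17.75 tcp [0.6466 0.0359 0.1463] J [-0.1734  0.3989  1.7973  0.6591  0.175  -2.3009] F [ 0.3953  1.4565 -0.0218] g 0.0057024999295949745
shift in tool now [-0.0065  0.0034  0.0307] turn [ 0.0204 -0.0261 -0.0043] shift in target frame [-0.0057  0.004   0.0308]
[-0.0087  0.061 ]
```

>>> arm_command --deltas '[-0.006,0.002,0.009,0.008,0,0,0,-0.006,0.002,0.009,0.008,0,0,0,-0.004,0,0.006,0.004,0,0,0,-0.003,0,0.0045,0,0,0,0,0,0,0,0,0,0,0]'

```text
time: 18.25
eef_pos: [0.6812, 0.0385, 0.1438]
orientation: [0.396, 0.026, 0.918, -0.01]
wrist_force: [-0.1, 0.3, -0.5]
grip_width: 0.005
```

```bash
python3 - <<'E'
from pitch import *
to(unit2w(.026,.065,.14),YS,np.radians(42))
print(w2unit(pose()[0]))
im=r.read_camera("wrist"); cv2.imwrite("pics/w17.png",im[:,:,::-1])
E
```

```text
t 18.25 tcp [0.6812 0.0385 0.1438] J [-0.1439  0.4512  1.7084  0.3767  0.1813 -2.0004] F [-0.103   0.2591 -0.4572] g 0.005311018752128396
shift in tool now [ 0.0026 -0.0005  0.0028] turn [ 0.001  -0.0226 -0.0032] shift in target frame [ 0.0026 -0.0005  0.0027]
[0.0257 0.0655]
```

View pics/w17.png

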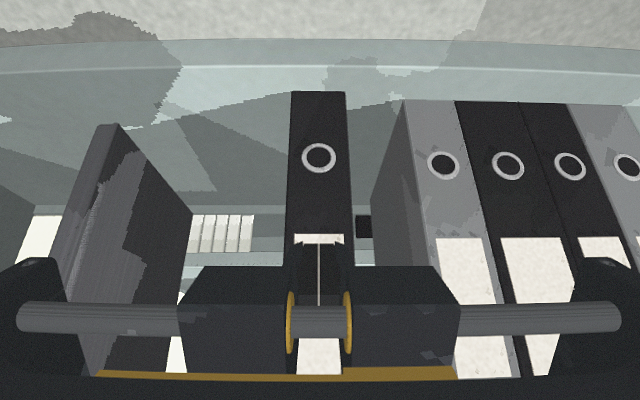

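The closed fingertips are at the spine. The binder's feet are at row 91 and the row's at about 100. I've used all 12 views, so from here I'll work from numbers.

```bash
cat > foot.py <<'E'
from h import *
def foot(f,cols,lo,hi):  # row where bright board turns into the dark spine, per column
    g=cv2.GaussianBlur(cv2.imread(f,0),(3,3),0).astype(float); o=[]
    for u in cols:
        d=np.diff(g[lo:hi,u]); o.append(lo+int(np.argmin(d)))
    return o
def rep(f,cols,lo,hi):
    v=foot(f,cols,lo,hi); P=on("wrist",[[u,w+.5] for u,w in zip(cols,v)],z=.03)
    for u,w,p in zip(cols,v,P): print(u,w,w2unit(p))
E
python3 - <<'E'
from foot import *
rep("pics/w17.png",[296,305,320,335,343,415,430,445,465,490,510,530,550],80,115)
print([w2unit(p) for p in on("wrist",[[292,92],[346,92],[405,101],[456,101]],z=.03)])
E
```

```text
296 90 [0.0216 0.0486]
305 90 [0.0217 0.0553]
320 90 [0.0217 0.0663]
335 90 [0.0218 0.0774]
343 91 [0.0228 0.0833]
415 98 [0.0296 0.1388]
430 99 [0.0305 0.1507]
445 99 [0.0304 0.1623]
465 100 [0.0312 0.1783]
490 100 [0.0308 0.1981]
510 101 [0.0315 0.2146]
530 102 [0.0321 0.2313]
550 102 [0.0316 0.2477]
[array([0.0231, 0.0456]), array([0.0233, 0.0856]), array([0.0323, 0.1318]), array([0.0318, 0.1715])]
```

>>> arm_command --deltas '[-0.0035,0,0.0037,0,0,0,0,-0.0025,0,0.0027,0,0,0,0,0,0,0,0,0,0,0]'

```text
time: 18.6
eef_pos: [0.6896, 0.038, 0.1436]
orientation: [0.396, 0.026, 0.918, -0.01]
wrist_force: [-1.9, -0.6, 0.0]
grip_width: 0.004
```

```bash
python3 - <<'E'
from foot import *
cv2.imwrite("pics/w18.png",r.read_camera("wrist")[:,:,::-1])
print(w2unit(pose()[0]),pose()[2]["wrist_force"])
rep("pics/w18.png",[300,320,340,430,450,490,520],80,125)
E
```

```text
[0.034  0.0655] [-0.6931 -0.1012 -0.3019]
300 83 [0.0236 0.0519]
320 84 [0.0246 0.0662]
340 84 [0.0246 0.0806]
430 91 [0.0309 0.148 ]
450 91 [0.0307 0.1631]
490 93 [0.0321 0.1944]
520 93 [0.0315 0.2177]
```

>>> arm_command --deltas '[-0.0022,0,0.0023,0,0,0,0,-0.0022,0,0.0023,0,0,0,0,0,0,0,0,0,0,0]'

```text
time: 18.95
eef_pos: [0.696, 0.0377, 0.1436]
orientation: [0.396, 0.026, 0.918, -0.01]
wrist_force: [-2.9, -0.3, 0.6]
grip_width: 0.01
```

```bash
python3 - <<'E'
from foot import *
cv2.imwrite("pics/w19.png",r.read_camera("wrist")[:,:,::-1])
print(w2unit(pose()[0]),pose()[2]["wrist_force"])
rep("pics/w19.png",[300,320,340,430,450,490,520],70,125)
E
```

```text
[0.0404 0.0655] [-1.4837 -0.5577  0.2084]
300 83 [0.03   0.0519]
320 83 [0.0301 0.0662]
340 84 [0.0311 0.0807]
430 84 [0.0306 0.146 ]
450 85 [0.0313 0.161 ]
490 86 [0.0317 0.1911]
520 87 [0.032  0.2144]
```

The binder is within about 1 mm of the row's spine line (0.0302 against 0.031). Now I'll retreat and move across to the far side of the book support.

>>> arm_command --deltas '[0,0,-0.02,0,0,0,0,0,0,-0.025,0,0,0,0,0,0,-0.025,0,0,0,0,0,-0.02,-0.025,0,0,0,0,0,-0.035,0,0,0,0,0]'

```text
time: 19.5
eef_pos: [0.6231, -0.0123, 0.2114]
orientation: [0.398, 0.024, 0.917, -0.009]
wrist_force: [0.8, -0.3, -0.4]
grip_width: 0.005
```

>>> arm_command --deltas '[0,-0.035,0,0,0,0,0,0,-0.035,0,0,0,0,0,0,-0.035,0,0,0,0,0,0,-0.035,0,0,0,0,0,0,0,0,0,0,0,0]'

```text
time: 20.0
eef_pos: [0.6162, -0.1578, 0.2085]
orientation: [0.397, 0.028, 0.918, -0.011]
wrist_force: [0.3, 0.5, -0.6]
grip_width: -0.002
```

```bash
python3 - <<'E'
from foot import *
cv2.imwrite("pics/w20.png",r.read_camera("wrist")[:,:,::-1])
to(unit2w(.036,-.13,.17),YS,np.radians(43)); print(w2unit(pose()[0]))
E
```

```text
t 20.05 tcp [ 0.616  -0.1555  0.2082] J [-0.6044  0.2916  1.7356  0.8367  0.5359 -2.725 ] F [0.0689 0.4241 0.1072] g 0.0024307620329136275
shift in tool now [-0.0167  0.002   0.0735] turn [-0.0017 -0.0055 -0.0054] shift in target frame [-0.0163  0.0018  0.0735]
[-0.0289 -0.1318]
```

>>> arm_command --deltas '[-0.0055,0.001,0.024,0,0,0,0,-0.0055,0.001,0.025,0,0,0,0,-0.0055,0,0.0245,0,0,0,0,0,0,0,0,0,0,0]'

```text
time: 20.45
eef_pos: [0.6819, -0.1531, 0.1679]
orientation: [0.395, 0.025, 0.918, -0.009]
wrist_force: [0.6, -0.3, 0.5]
grip_width: 0.002
```

```bash
python3 - <<'E'
from foot import *
cv2.imwrite("pics/w21.png",r.read_camera("wrist")[:,:,::-1])
to(unit2w(.036,-.11,.17),YS,np.radians(43)); print(w2unit(pose()[0]))
E
```

```text
t 20.5 tcp [ 0.681  -0.1532  0.1688] J [-0.5257  0.4394  1.6281  0.843   0.4619 -2.6937] F [-0.5822 -0.3592 -0.0362] g 0.0064089536435788476
shift in tool now [-0.0009  0.0159 -0.0007] turn [ 0.003  -0.0073 -0.0024] shift in target frame [-0.0009  0.0159 -0.0007]
[ 0.0359 -0.1259]
```

>>> arm_command --deltas '[0,0.01,0,0,0,0,0,0,0.012,0,0,0,0,0,0,0.012,0,0,0,0,0,0,0.012,0,0,0,0,0,0,0.012,0,0,0,0,0]'

```text
time: 21.0
eef_pos: [0.6838, -0.096, 0.1707]
orientation: [0.396, 0.026, 0.918, -0.01]
wrist_force: [0.5, -3.1, -0.6]
grip_width: 0.001
```

```bash
python3 - <<'E'
from foot import *
cv2.imwrite("pics/w22.png",r.read_camera("wrist")[:,:,::-1])
to(unit2w(.036,-.01,.17),YS,np.radians(43)); print(w2unit(pose()[0]))
# book support's front foot: expected pixel if unmoved / if pushed (hem outer at finger side)
E
```

```text
t 21.05 tcp [ 0.6836 -0.0942  0.1706] J [-0.4139  0.421   1.6573  0.7652  0.3819 -2.549 ] F [-0.7166  1.4122  0.1569] g 0.006227143106384327
shift in tool now [0.     0.0569 0.0011] turn [ 0.002  -0.0054 -0.0025] shift in target frame [-0.0001  0.0569  0.0009]
[ 0.0352 -0.0669]
```

Force −3.1 N in y while moving, so the book support is sliding. I'll continue.

>>> arm_command --deltas '[0,0.012,0,0,0,0,0,0,0.012,0,0,0,0,0,0,0.012,0,0,0,0,0,0,0.012,0,0,0,0,0,0,0.01,0,0,0,0,0]'

```text
time: 21.55
eef_pos: [0.6871, -0.0384, 0.1707]
orientation: [0.396, 0.026, 0.918, -0.01]
wrist_force: [1.4, -2.7, -1.2]
grip_width: 0.001
```

>>> arm_command --deltas '[0,0.008,0,0,0,0,0,0,0.007,0,0,0,0,0,0,0.007,0,0,0,0,0]'

```text
time: 21.85
eef_pos: [0.6884, -0.0167, 0.1708]
orientation: [0.396, 0.026, 0.918, -0.01]
wrist_force: [1.5, -3.2, -1.3]
grip_width: 0.008
```

```bash
python3 - <<'E'
from foot import *
cv2.imwrite("pics/w23.png",r.read_camera("wrist")[:,:,::-1])
to(unit2w(.036,.0575,.17),YS,np.radians(43)); print(w2unit(pose()[0]))
u=proj("wrist",[unit2w(.031,.131,.03),unit2w(.031,.066,.03),unit2w(.031,.066,.245),unit2w(.017,.02,.065)]);print(u)
g=cv2.imread("pics/w23.png",0)
for w in (130,150,170,190): print(w,g[w,200:480:6])
E
```

```text
t 21.9 tcp [ 0.6882 -0.0157  0.1707] J [-0.2541  0.4172  1.6641  0.529   0.2937 -2.2164] F [-0.0443 -0.7624 -0.8049] g 0.001664448367614281
shift in tool now [0.0004 0.0457 0.0008] turn [ 0.0015 -0.0051 -0.0028] shift in target frame [0.0003 0.0457 0.0007]
[0.0357 0.0118]
[[470.6673  65.319 ]
 [388.5957  64.1301]
 [434.1448 381.1841]
 [331.0783  82.3776]]
130 [107 108 110 106 108 109 109 107 111 108 108 111 113 108 111 112 106 109
 112 113 110 108 113 113  58  67  71  76  20  37  35  70 149  34  51 147
  27  36  63  85  57  61  59  60  61  61  61]
150 [109 106 105 108 111 108 109 110 110 106 108 112 108 109 109 109 107 108
 109 107 109 108 110 111  58  73  75  80  77  34  34  34  32  35  35  39
  32  32  34  58  64  61  58  58  59  54  61]
170 [89 88 85 87 90 81 85 82 87 91 87 89 89 86 87 89 90 91 91 85 91 88 85 89
 61 78 77 78 67 30 32 37 37 35 41 32 34 36 36 31 59 63 54 59 58 60 58]
190 [104 102 100 101 102 100 101  99 102  99 102 102 100 105 104 110 105 105
 107 105 107 105 109 106  49  68  72  75  72  25  33 125 165 160 134 132
 130 124 106  36  50  63  62  58  60  58  69]
```

>>> arm_command --deltas '[0,0.006,0,0,0,0,0,0,0.006,0,0,0,0,0,0,0.006,0,0,0,0,0,0,0.006,0,0,0,0,0,0,0.006,0,0,0,0,0]'

```text
time: 22.4
eef_pos: [0.69, 0.0122, 0.1708]
orientation: [0.396, 0.027, 0.918, -0.01]
wrist_force: [1.6, -6.9, -1.3]
grip_width: 0.005
```

```bash
python3 - <<'E'
from foot import *
cv2.imwrite("pics/w24.png",r.read_camera("wrist")[:,:,::-1])
to(unit2w(.036,.0575,.17),YS,np.radians(43)); print(w2unit(pose()[0]))
g=cv2.imread("pics/w24.png",0)
for w in (150,170): print(w,g[w,240:560:5])
u=proj("wrist",[unit2w(.031,.091,.03),unit2w(.031,.131,.03)]);print(u)
cols=list(range(330,480,10)); rep("pics/w24.png",cols,50,85)
E
```

```text
t 22.45 tcp [0.69   0.0131 0.1708] J [-0.1934  0.4204  1.658   0.3877  0.272  -2.0381] F [ 0.8386 -2.2007 -0.4884] g 0.0014493243237325626
shift in tool now [0.0005 0.0169 0.0007] turn [ 0.0004 -0.0049 -0.0034] shift in target frame [0.0005 0.0169 0.0006]
[0.0358 0.0406]
150 [110 110 110 108 107 110 105 110 109 107 111 113 110 110 113 111 111 109
 111 111 101  59  75  81  79  77  28  43  25  35  37  27  37  41  39  35
  29  35  63  62  59  60  65  72 103 105 105 102 103 107 105 105 108 103
 100  27  32  36  36  39  34  32  32  38]
170 [ 91  91  89  94  88  88  90  88  92  88  88  90  91  90  93  90  89  88
  89  86  87  65  78  80  75  75  75  37  38  37  36  35  29  32  32  33
  35  36  51  57  60  65  61  60  82 104 105 103 105 103 105 104 104 109
 104 108  38  31  39  28  31  34  35  30]
[[383.764   63.7544]
 [434.7339  64.2931]]
330 68 [0.0357 0.0494]
340 67 [0.0347 0.0572]
350 63 [0.0309 0.0648]
360 63 [0.0309 0.0725]
370 63 [0.0308 0.0803]
380 63 [0.0308 0.088 ]
390 63 [0.0307 0.0958]
400 63 [0.0306 0.1036]
410 68 [0.0353 0.1126]
420 65 [0.0323 0.1197]
430 64 [0.0313 0.1273]
440 64 [0.0311 0.1352]
450 64 [0.031  0.1431]
460 64 [0.0308 0.151 ]
470 64 [0.0306 0.159 ]
```

>>> arm_command --deltas '[0,0.005,0,0,0,0,0,0,0.005,0,0,0,0,0,0,0.005,0,0,0,0,0]'

```text
time: 22.75
eef_pos: [0.6909, 0.0271, 0.1708]
orientation: [0.396, 0.027, 0.918, -0.01]
wrist_force: [0.6, -7.1, -0.5]
grip_width: 0.004
```

```bash
cat > gap.py <<'E'
from foot import *
import sys
f="pics/"+sys.argv[1]; cv2.imwrite(f,r.read_camera("wrist")[:,:,::-1])
to(unit2w(.036,.0625,.17),YS,np.radians(43)); print(w2unit(pose()[0]))
g=cv2.imread(f,0)
for w in (75,80,110): print(w,g[w,320:520:3])
rep(f,list(range(330,480,8)),50,85)
E
python3 gap.py w25.png
```

```text
t 22.8 tcp [0.6909 0.0279 0.1708] J [-0.1626  0.4231  1.653   0.3077  0.2651 -1.9395] F [ 2.6642 -4.0687 -0.8691] g 0.004711685097578199
shift in tool now [0.0006 0.007  0.0006] turn [ 0.0005 -0.005  -0.0034] shift in target frame [0.0005 0.007  0.0006]
[0.0359 0.0555]
75 [108 108 107 108 109 107 105 110  95  86  89  92  19  31  35  36  37  38
  34  33  32  30  26  32  37  28  36  34  37  34  91  60  62 100 101 104
 103 104 101 102 104 104 108 103 102 103 104 103 103  91  28  36  32  23
  38  37  30  31  35  30  28  33  32  32  39  34  34]
80 [107 105 108 110 111 108 107 107 102  88  85  77  18  49  42  35  32  29
  31  35  37  35  30  32  34  38  33  37  33  35  41  55  61  83 101 104
 101 103 103 103 106 101 102 107 106 106 105 101 106 102  39  29  31  30
  31  33  33  30  38  30  32  32  37  31  33  31  26]
110 [110 111 108 105 108 107 103  52  63  68  69  73  67  75  68  57  40  38
  33  25  36  27  34  66  64  26  33  29  34  31  41  36  34  60  63  80
 102  92 106 105 106 107  92  96 112 108 102 105 107 106 108  85 104  67
  35  32  26  39  31  34  26  27  30  26  35  31  31]
330 67 [0.0348 0.0642]
338 66 [0.0339 0.0704]
346 65 [0.0329 0.0766]
354 63 [0.031  0.0827]
362 63 [0.031  0.0889]
370 63 [0.0309 0.0951]
378 63 [0.0309 0.1013]
386 63 [0.0309 0.1075]
394 63 [0.0308 0.1137]
402 63 [0.0307 0.12  ]
410 64 [0.0316 0.1265]
418 64 [0.0315 0.1327]
426 64 [0.0314 0.139 ]
434 64 [0.0313 0.1453]
442 64 [0.0312 0.1516]
450 64 [0.0311 0.1579]
458 64 [0.0309 0.1643]
466 64 [0.0308 0.1706]
474 65 [0.0316 0.1774]
```

>>> arm_command --deltas '[0,0.004,0,0,0,0,0,0,0.003,0,0,0,0,0,0,0,0,0,0,0,0]'

```text
time: 23.1
eef_pos: [0.6914, 0.0341, 0.1708]
orientation: [0.396, 0.026, 0.918, -0.01]
wrist_force: [1.0, -7.5, -0.3]
grip_width: 0.005
```

```bash
python3 gap.py w26.png
```

```text
t 23.15 tcp [0.6914 0.0341 0.1708] J [-0.1495  0.4245  1.6503  0.2707  0.2628 -1.8948] F [ 1.6812 -7.5417 -0.4799] g 0.00584067676894999
shift in tool now [0.0007 0.0009 0.0005] turn [ 0.     -0.0048 -0.0034] shift in target frame [0.0007 0.0009 0.0005]
[0.0361 0.0616]
75 [106 108 107 110 107 110 108 110  99  88  86  87  29  24  39  32  25  32
  35  36  38  39  31  34  40  36  36  39  32  30  54 106 101 103 103 102
 104 106 106 104 104 104 103  99 104 105 105 127  34  36  32  32  35  32
  26  37  24  25  32  34  32  32  35  37  37  28  31]
80 [109 110 108 109 109 107 104 109 103  88  88  89  16  47  40  31  39  41
  33  38  40  39  34  39  36  39  41  33  39  33  39  93 102 104 103 105
 103 105 104 105 105 107 105 102 104 105 101 103  17  32  33  32  35  32
  33  33  33  32  33  31  31  32  35  30  38  32  39]
110 [108 111 105 111 108 107  99  55  66  67  70  69  73  73  68  71  35  34
  40  35  36  31  97 134 125  36  27  39  34  36  38  39  35  95 106 102
 103 106  96  89  91 110 114 107 105 107 107 104 106 103 103  22  26  35
  32  34  34  29  28  33  35  34  29  35  28  32  37]
330 68 [0.0359 0.0704]
338 67 [0.035  0.0766]
346 64 [0.0321 0.0827]
354 62 [0.0302 0.0887]
362 62 [0.0302 0.0949]
370 63 [0.0311 0.1012]
378 63 [0.031  0.1074]
386 63 [0.031  0.1137]
394 63 [0.0309 0.1199]
402 63 [0.0309 0.1261]
410 64 [0.0318 0.1326]
418 63 [0.0307 0.1386]
426 64 [0.0316 0.1451]
434 64 [0.0315 0.1514]
442 64 [0.0314 0.1577]
450 64 [0.0312 0.1641]
458 64 [0.0311 0.1704]
466 65 [0.0319 0.1771]
474 65 [0.0318 0.1835]
```

The gap is closed to a pixel. A last gentle push to seat it.

>>> arm_command --deltas '[0,0.0015,0,0,0,0,0,0,0,0,0,0,0,0]'

```text
time: 23.35
eef_pos: [0.6914, 0.0343, 0.1707]
orientation: [0.396, 0.027, 0.918, -0.011]
wrist_force: [-1.6, -16.1, -0.7]
grip_width: 0.007
```

>>> arm_command --deltas '[0,0.001,0,0,0,0,0,0,0,0,0,0,0,0]'

```text
time: 23.55
eef_pos: [0.6915, 0.0344, 0.1708]
orientation: [0.397, 0.027, 0.918, -0.011]
wrist_force: [-3.1, -20.9, -1.2]
grip_width: 0.006
```

Seated: 21 N with no further travel. I'll back off sideways first, then out.

>>> arm_command --deltas '[0,-0.005,0,0,0,0,0,0,-0.01,0,0,0,0,0,0,-0.005,-0.01,0,0,0,0,0,0,-0.03,0,0,0,0,0,0,-0.04,0,0,0,0]'

```text
time: 24.05
eef_pos: [0.631, 0.0206, 0.225]
orientation: [0.395, 0.026, 0.918, -0.009]
wrist_force: [1.2, -0.7, 0.7]
grip_width: -0.0
```

>>> arm_command --deltas '[0,0,-0.03,0,0,0,0,0,0,0,0,0,0,0,0,0,0,0,0,0,0]'

```text
time: 24.35
eef_pos: [0.6103, 0.0218, 0.2464]
orientation: [0.397, 0.026, 0.918, -0.01]
wrist_force: [0.6, -0.7, -0.7]
grip_width: 0.003
```

```bash
python3 - <<'E'
from foot import *
f="pics/w27.png"; cv2.imwrite(f,r.read_camera("wrist")[:,:,::-1])
print(pose()[0],pose()[2]["wrist_force"],w2unit(pose()[0]))
u=proj("wrist",[unit2w(.031,y,z) for z in(.04,.235) for y in(.091,.131,.171,.221,.261,.311)]+[unit2w(.017,.091,.142)]); print(u)
w0=int(u[0,1])
g=cv2.imread(f,0)
for w in (w0,w0+12,w0+100,w0+130): print(w,g[w,280:600:4])
rep(f,list(range(int(u[0,0])-6,int(u[5,0]),14)),w0-35,w0+20)
# bystanders vs first top picture
a=cv2.imread("pics/top0.png",0).astype(int); b=cv2.cvtColor(r.read_camera("top"),cv2.COLOR_RGB2GRAY).astype(int)
for n,(x,y) in dict(tape=(220,235),stapler=(437,249),cup=(391,222)).items(): print(n,abs(a-b)[y-16:y+16,x-20:x+20].mean())
cv2.imwrite("pics/topE.png",b)
E
```

```text
[0.6105 0.0217 0.2454] [-0.1615  0.7727 -1.5499] [-0.044   0.0449]
[[360.6227  83.1637]
 [397.0761  83.3348]
 [433.1795  83.6744]
 [477.5808  84.3364]
 [512.3311  85.0564]
 [554.5525  86.1946]
 [376.1214 257.5098]
 [424.8985 257.0861]
 [472.8442 256.5249]
 [531.0442 255.6329]
 [575.7695 254.7687]
 [628.7804 253.503 ]
 [369.9286 152.7097]]
83 [108 104 108 108 108 106 109 109 108 105 106 108 112 107 107 106 109 106
 106 108  18  39  29  31  30  42  31  30  33  37 102 101 103 106 104 103
 103 101 121  26  37  25  37  31  28  33  31  32  36  38  41  26  38  28
  34  37  29  37  90 101 104 100 101 102 102  98 104 104  93 118 118 127
 151 157 151 155 153 151 156 153]
95 [106 108 109 108 112 108 108 104 109 112 107 108 104 108 111 103 108  79
  73  76  75  68  33  38  33  39  36  32  42  36  89 103 104 101 101 103
 105 100 105  47  28  36  29  41  31  34  44  36  35  33  31  32  30  28
  28  34  34  32  30  80 100 105 108  99 104  99 102 100  98  97 121 126
 132 134 154 153 155 155 157 156]
183 [ 87  92  89  88  91  85  24  32  33  35  19  29  31  38  37  36  40  74
  46  70  74  72  77  75
[... 368 characters left out ...]
98  39  97
 107 209 194 197 201 195 201 203 205 112  23  31 206 202 203 198 200 201
 200 205 203 193 186  31  34  37 208 195 198 195 202 200 202  33  62  95
 207 199 207 199 199 189 202 203]
354 75 [0.0294 0.0842]
368 75 [0.0293 0.0996]
382 76 [0.0306 0.1154]
396 76 [0.0305 0.1309]
410 76 [0.0303 0.1465]
424 76 [0.0301 0.1622]
438 77 [0.0313 0.1783]
452 77 [0.031  0.1941]
466 77 [0.0307 0.21  ]
480 77 [0.0303 0.226 ]
494 78 [0.0313 0.2427]
508 78 [0.0309 0.2588]
522 78 [0.0303 0.2751]
536 79 [0.0312 0.2924]
550 80 [0.0321 0.3099]
tape 7.584375
stapler 17.2359375
cup 7.5015625[ WARN:0@1.466] global loadsave.cpp:1063 imwrite_ Unsupported depth image for selected encoder is fallbacked to CV_8U.
```

```bash
python3 -c "
from rig import r
print(r.observe()['wrist_force'],r.observe()['time']); print(r.hand_in())"
```

```text
[ 0.60281469  0.50993727 -0.05129981] 24.45
the job is handed in; nothing more can be done
None
```

The binder is on the lower board at the open end of the row, upright with its label spine facing out. The book support is closed up against it. I handed the job in at 24.5 s, with the gripper backed clear and about 0 N at the wrist.

**How it went**
- I gripped the binder by its spine. It sagged about 20° in the grip, so I set its rear foot on the board and swung it upright before sliding it in.
- During that set-down the rear foot caught once, at about 82 N on the wrist (the limit is 120 N). I eased off and changed the motion.
- After releasing it, I pushed the spine in flush, then slid the book support from its far side until the binder met the row. It seated at 21 N with no further travel.

**Last checks**
- **Spine line:** the binder's foot is within about 1–2 mm of the row's (29–31 mm against 30–32 mm behind the board's front edge).
- **Fit:** there was no visible gap at the foot between the binder and the row, the book support sat against the binder, and the row was standing.
- **Other things on the desk:** the pen cup and tape dispenser areas matched the first top picture closely. The stapler area differed more (mean grey-level change 17, against 7.5 for the others). I put that down to the arm and its shadow being near it at the start, since the arm never went close to it afterwards, but I did not confirm it.

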